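# Load the handle-soaking basket and pin down its hold-down plate

## Task

Load the oil-soaking basket with the new tool handles: stand every handle upright in the round pan, ferrule up, one in the middle and the others around it honeycomb-fashion. Then lower the hold-down plate, handle up, over the two brass locating pins until it lies flush on both landings, and push a lock pin down through plate and landing on each side until its head sits on the plate. Leave the gouge, mallet and phone where they are.

Things in the scene. Friction and masses are not known exactly. Their poses are not given: they have to be found in the camera images.
- basket: Steel soaking basket, fixed to the bench; origin at the centre of its underside, z up. In the middle a round pan: floor 8 mm, wall top 53 mm above the bench, inner diameter 112 mm. On its +y and -y sides an upright carries a flat landing, 68 mm along x, 36 mm along y, 14 mm thick, centred 84 mm from the axis, its top 118 mm above the bench.
- basket_axis (a point): Centre of the pan's inner floor, 8 mm above the bench. Axes as the basket's.
- lockhole0 (a point): Mouth of the vertical lock-pin hole (10.5 mm wide, through) in the top face of the basket's +y landing, at (x, y) = (17, 84) mm from the basket's axis.
- lockhole1 (a point): Same in the basket's -y landing, at (-17, -84) mm.
- locator0 (a point): Foot, on the +y landing's top face, of its upright brass locating pin (10 mm thick, 17 mm tall, the upper 6 mm tapered), at (-17, 84) mm from the basket's axis.
- locator1 (a point): Same on the -y landing, at (17, -84) mm.
- plate_base (a point): Centre of the underside of the loose aluminium hold-down plate, 96 mm along x, 212 mm along y, 6 mm thick, about 0.34 kg; z up. Locating holes of 12.5 mm at (x, y) = (-17, 84), (17, -84) mm, lock-pin holes of 12 mm at (17, 84), (-17, -84) mm: it fits the basket with their axes alike or turned half round. It starts flat on the bench, handle up.
- plate_grip (a point): Centre of the bar of the plate's blue strap handle, 41 mm above the plate's underside: bar 14 mm wide along the plate's x, 68 mm long along its y, 14 mm high. Axes as the plate's.
- pinblock: Wooden block fixed to the bench, 36 mm along x, 110 mm along y, 40 mm high, origin at the centre of its underside; the two lock pins start upright in holes in it, 64 mm apart along its y.
- handle0 (a point): Centre, 52.5 mm above its foot, of a loose turned wooden tool handle standing on the bench, thick end down: 105 mm tall, body 34 mm in diameter up to 52 mm (foot edge bevelled 5 mm), tapering to a brass ferrule 12 mm in diameter from 70 mm up to the top; z towards the ferrule; 60 g. Absent in some runs (None).
- handle1 (a point): Same for another such handle. Absent in some runs (None).
- handle2 (a point): Same for another such handle. Absent in some runs (None).
- handle3 (a point): Same for another such handle. Absent in some runs (None).
- handle4 (a point): Same for another such handle. Absent in some runs (None).
- handle5 (a point): Same for another such handle. Absent in some runs (None).
- handle6 (a point): Same for another such handle. Absent in some runs (None).
- pin0 (a point): Centre of a loose lock pin's red grip (18 mm in diameter, 33 mm high), about 21 mm above the underside of the head; below the grip a collar 20 mm wide, 3 mm thick, then a steel shank 8 mm thick, 34 mm long, tapered at the tip; z up towards the grip. The shank starts in the block and lifts straight out.
- pin0_seat (a point): Centre of the underside of the same pin's head, where the shank begins; it rests on the plate's top when the pin is fully home.
- pin1 (a point): Centre of a loose lock pin's red grip (18 mm in diameter, 33 mm high), about 21 mm above the underside of the head; below the grip a collar 20 mm wide, 3 mm thick, then a steel shank 8 mm thick, 34 mm long, tapered at the tip; z up towards the grip. The shank starts in the block and lifts straight out.
- pin1_seat (a point): Centre of the underside of the same pin's head, where the shank begins; it rests on the plate's top when the pin is fully home.
- gouge: A gouge lying on the bench, not part of the job; leave it alone. Origin near its middle, on its underside.
- mallet: A mallet lying on the bench, not part of the job; leave it alone. Origin near its middle, on its underside.
- phone: A phone lying on the bench, not part of the job; leave it alone. Origin near its middle, on its underside.

How it is judged:
By the outcome, as a careful person would: the job done as asked, in the order asked, and still so for the second after the job is handed in, with the robot touching nothing.
Of h0, h1, h2, h3, h4, h5, h6 only 5 to 7 are there at a start; the rules pass over those that are not, and their reading is None.
At some moment in a run one of plate may be knocked a few centimetres aside while the robot is not near it.
It also fails if it takes over 210 s, if anything falls off the work surface, if the arm or the gripper's body presses on something with over 40 N, if the wrist force passes 120 N, or if a joint passes its speed limit or range.

## Robot

A 6-joint arm with a two-finger parallel gripper is mounted at the origin on the work surface. World frame = base frame: x ahead of the robot, y to its left, z up, the work surface at z = 0. Lengths are in m, angles in rad, forces in N, time in s.
With the tool pointing down it reaches from about 0.35 to 0.775 m from the base axis. Payload 7.3 kg.
Tool frame: the origin (TCP) lies at the very end of the fingers, on their centre line; the grasp point (between the pads) lies 19 mm behind it; z points along the fingers, y is the direction in which the jaws open and shut (so a half turn about z gives the same grasp; the last joint's range is limited). The gripper opens to 92 mm and grips with 3 to 60 N. Pads are 19 mm wide; open, the fingers measure 130 mm over their backs; the gripper's body (75 mm by 190 mm) begins 47 mm behind the grasp point.
Start: joints at [0.957, 0.342, 1.524, -0, 1.275, -0.146], TCP at [0.237, 0.469, 0.227] pointing down, gripper open.
Joint ranges: [-2.53, 2.53], [-0.77, 2.02], [0.04, 2.7], [-1, 4.14], [0.28, 2.66], [-3.11, 3.11]. Speed limits (rad/s): [2.57, 2.57, 3.14, 3.14, 3.14, 3.14].

## Interface

Orientations are given as a unit quaternion [w, x, y, z].
In Python, from bench import arm gives the robot as it stands.
- The arm moves only by the shell command python3 -m pendant 'ROWS' [FORCE]. ROWS is JSON, a list of rows, each a list of 5 numbers: the shift along the tool's x, y, z in mm, then the turn about the tool's z in rad, then the opening, from 0 (shut) to 1 (fully open). A call has 1 to 12 rows; each row is the pose to reach, as a shift and turn from the pose commanded when the call began, along the tool's axes at that moment; what a row does not reach only later rows make up. A row lasts 1/10 s, in which the tool goes at most 50 mm and 8.59 degrees, less where a joint would pass 70% of its speed; a pose out of reach is approached as far as the arm can. A call with a gripper value outside its range is refused whole. The fingers move at their own pace and stop on an object; FORCE is the grip in N (left out, the last holds). Time passes only in rows, so rows that repeat a pose let the fingers close. It gives the time, the measured TCP pose, the force and the opening at its end, in the units of the state.
- arm.state(): the state, without advancing time (a new reading comes with each control period).
- arm.grab_frame(name): name is "scene" or "top"; returns (picture, depth): 420x560x3 uint8, red, green, blue; 420x560 float32, m along the optical axis (not along the pixel's ray), 0 where there is no reading.
- arm.camera_params(name): a dict with "fx", "fy", "cx", "cy" (pixels), "dist_coeffs" ([k1, k2, p1, p2, k3] as OpenCV has them; the pictures are not rectified), "R" (3x3) and "t" (3): a world point X has camera coordinates R X + t. Camera axes: x right, y down, z forward; pixel columns grow to the right and rows downward; lengths in m; the calibration is good to about 2 mm. A picture is of the moment at which its call begins. camera_params takes no time and is no camera call.
- arm.finish_job(): hands the job in, once; it reports no verdict.
Trained networks look in the newest picture that a camera, given by its name, has taken for a name from the list of things; names that differ only in an ending like _2 or _b are one class to them, and where a whole thing is asked for, a point or a joint stands for the part that bears it (a point fixed in the world has none). Each returns a list of dicts, best first, with "conf" (0 to 1); they miss things now and then, are a little off and sometimes report something else, mostly with a low value. They report only what shows in the picture. A call takes as long as a camera call.
- arm.cut_out(thing, camera): "mask" (420x560 bool, what is visible of it) and "location" ([row, column] in pixels, amid what is visible of it).
The state is a dict: "clock": time; "qpos": joint angles; "joint_vel": joint speeds; "tau": joint torques, N m; "tool_pos": TCP position; "ee_rot": TCP orientation; "wrist_force": force on the tool from outside, world axes, zero at the start; "moment": the same for the moment, N m; "gripper_width": finger opening in m.
Only numpy, scipy, OpenCV 4.12 (cv2) and the standard library are available. Lean on these libraries where they do the work, as an engineer would, in place of code of your own. Each camera call takes 0.05 s, during which the arm holds its last target.

## Working session

There is one attempt and no reset: what is moved stays moved. The work goes in short steps, Python scripts to look and compute and a shell command to move; the robot and the scene stay as the last step left them, time stands still between calls to the robot, and variables do not carry over. Pictures are saved under pics/ and viewed, and the job is handed in when it is done.

```bash
ls -la; mkdir -p pics
python3 - <<'E'
from bench import arm
import cv2,numpy as np
s=arm.state();print({k:np.round(v,4).tolist() for k,v in s.items()})
for n in("scene","top"):
    p,d=arm.grab_frame(n);cv2.imwrite(f"pics/{n}0.png",p[:,:,::-1])
    c=arm.camera_params(n);print(n,{k:np.round(v,4).tolist() for k,v in c.items()})
E
```

```text
total 12
drwxr-xr-x  3 agent agent 4096 Dec  6 11:53 .
drwxr-xr-x 23 root  root  4096 Dec  6 11:53 ..
drwxr-xr-x  2 agent agent 4096 Dec  6 11:53 pics
{'clock': 0.0, 'qpos': [0.957, 0.3427, 1.525, 0.0, 1.2754, -0.146], 'joint_vel': [0.0004, -0.0004, 0.0025, -0.003, -0.0007, 0.0002], 'tau': [0.0026, -43.1241, -24.4223, 0.0719, 0.0557, -0.0001], 'tool_pos': [0.2365, 0.4683, 0.2261], 'ee_rot': [-0.0003, 0.2318, 0.9728, -0.0007], 'wrist_force': [-0.7277, 0.9609, -0.3103], 'moment': [0.0645, -0.0101, -0.029], 'gripper_width': 0.0917}
scene {'fx': 465.7584, 'fy': 465.7584, 'cx': 280.2892, 'cy': 207.1058, 'dist_coeffs': [-0.0052, 0.0, 0.0, 0.0, 0.0], 'R': [[0.0724, 0.9973, -0.0117], [0.7141, -0.06, -0.6975], [-0.6963, 0.0422, -0.7165]], 't': [-0.0926, -0.3285, 1.5329]}
top {'fx': 505.4932, 'fy': 505.4932, 'cx': 271.6008, 'cy': 209.9842, 'dist_coeffs': [0.0061, 0.0, 0.0, 0.0, 0.0], 'R': [[-0.0262, -0.9995, -0.0153], [-0.9822, 0.0286, -0.1858], [0.1862, 0.0101, -0.9825]], 't': [0.0453, 0.5905, 1.2447]}
```

View pics/scene0.png

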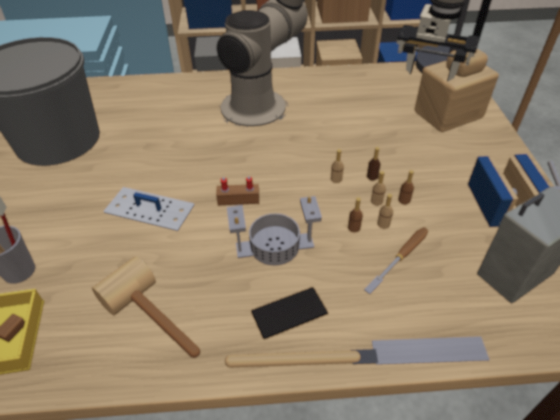

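View pics/top0.png

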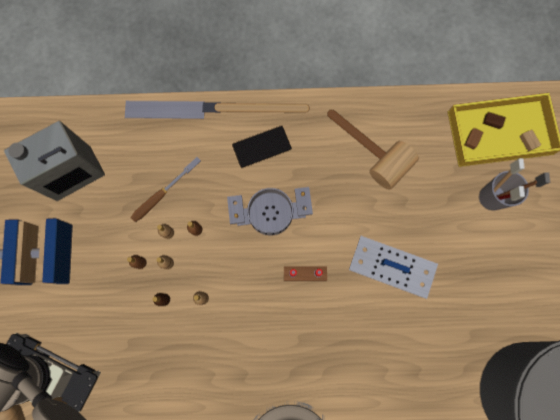

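```bash
cat > h.py <<'E'
from bench import arm
import cv2,numpy as np
np.set_printoptions(precision=4,suppress=True)
def grab(n):
    p,d=arm.grab_frame(n); return p,d
def K(c): return np.array([[c["fx"],0,c["cx"]],[0,c["fy"],c["cy"]],[0,0,1.]])
def rays(n,uv):
    c=arm.camera_params(n);u=cv2.undistortPoints(np.asarray(uv,float).reshape(-1,1,2),K(c),np.array(c["dist_coeffs"])).reshape(-1,2)
    return np.c_[u,np.ones(len(u))],np.array(c["R"]),np.array(c["t"])
def bp(n,uv,z):   # depth -> world
    r,R,t=rays(n,uv); return (r*np.asarray(z)[:,None]-t)@R
def atz(n,uv,z):  # intersect with world plane z
    r,R,t=rays(n,uv); o=-R.T@t; d=r@R; k=(z-o[2])/d[:,2]; return o+d*k[:,None]
def proj(n,X):
    c=arm.camera_params(n);X=np.asarray(X,float).reshape(-1,3)
    return cv2.projectPoints(X,cv2.Rodrigues(np.array(c["R"]))[0],np.array(c["t"]),K(c),np.array(c["dist_coeffs"]))[0].reshape(-1,2)
def cloud(n,mask,d):
    v,u=np.nonzero(mask&(d>0)); return bp(n,np.c_[u,v],d[v,u])
E
python3 - <<'E'
from h import *
for n in("top","scene"):
    p,d=grab(n)
    for th in["basket","handle0","pin0","pinblock","plate_base","gouge","mallet","phone"]:
        for r in arm.cut_out(th,n):
            P=cloud(n,r["mask"],d)
            if len(P)==0: print(n,th,r["conf"],"empty");continue
            print(n,th,round(r["conf"],2),np.round(r["location"]).astype(int),len(P),"med",np.median(P,0),"min",np.percentile(P,2,0),"max",np.percentile(P,98,0))
E
```

```text
top basket 0.81 [210 268] 2712 med [0.5953 0.0345 0.0108] min [ 0.539  -0.0627  0.0006] max [0.6488 0.1303 0.1215]
top handle0 0.71 [262 138] 210 med [0.4668 0.3729 0.0561] min [0.4532 0.3627 0.0033] max [0.4853 0.3888 0.1061]
top handle0 0.68 [260 165] 218 med [0.4638 0.3018 0.0557] min [ 0.4496  0.2911 -0.0019] max [0.4834 0.3225 0.1061]
top handle0 0.59 [300 200] 175 med [0.3728 0.211  0.0585] min [0.3587 0.1999 0.0052] max [0.3883 0.231  0.1056]
top handle0 0.55 [227 193] 187 med [0.551  0.2274 0.057 ] min [0.5394 0.2161 0.0011] max [0.5705 0.2468 0.1058]
top handle0 0.54 [298 162] 197 med [0.3729 0.3103 0.0579] min [0.3564 0.2995 0.0054] max [0.3886 0.3269 0.1056]
top handle0 0.45 [230 165] 212 med [0.5458 0.3027 0.0569] min [ 0.5333  0.2911 -0.0022] max [0.5728 0.3344 0.1064]
top pin0 0.41 [274 294] 37 med [ 0.4301 -0.0198  0.0756] min [ 0.423  -0.0252  0.0649] max [ 0.4375 -0.0125  0.0829]
top pin0 0.4 [272 317] 43 med [ 0.4285 -0.0816  0.0749] min [ 0.4214 -0.0892  0.0446] max [ 0.4364 -0.075   0.0807]
top pinblock 0.89 [276 304] 478 med [ 0.4263 -0.0509  0.0389] min [ 0.4123
[... 2161 characters left out ...]
 [195 238] 708 med [ 0.448  -0.0501  0.0347] min [ 0.4179 -0.1017  0.0051] max [0.4523 0.0022 0.0431]
scene plate_base 0.63 [208 149] 2268 med [ 0.4528 -0.2766  0.0066] min [ 0.3777 -0.3815  0.0006] max [ 0.5162 -0.1822  0.0489]
scene gouge 0.55 [252 400] 734 med [0.6551 0.3322 0.0199] min [0.5923 0.229  0.0003] max [0.7489 0.3997 0.03  ]
scene gouge 0.31 [187 225] 112 med [ 0.4362 -0.0819  0.0614] min [ 0.3629 -0.0989  0.0023] max [ 0.4418 -0.0729  0.0812]
scene mallet 0.78 [295 132] 3065 med [ 0.7453 -0.2644  0.0508] min [ 0.6773 -0.3398  0.0209] max [ 0.8683 -0.1375  0.0772]
scene phone 0.62 [313 289] 2209 med [0.7859 0.0519 0.0105] min [ 0.7376 -0.0161  0.0065] max [0.8333 0.1249 0.0137]
```

Run:
```python
from h import *
from scipy.optimize import least_squares
C={n:grab(n) for n in("top","scene")}
init=[(.475,.376),(.475,.305),(.383,.215),(.56,.23),(.383,.313),(.555,.305)]
cl={n:cloud(n,C[n][1]>0,C[n][1]) for n in C}
for n in C: np.save(f"cl_{n}.npy",cl[n])
def rad(z): return np.where(z<.052,.017,np.where(z<.070,.017-(z-.052)/.018*.011,.006))
for p in init:
    for ns in(["top"],["scene"],["top","scene"]):
        P=np.vstack([cl[n] for n in ns]); 
        c=np.array(p)
        for _ in range(3):
            Q=P[(np.hypot(*(P[:,:2]-c).T)<.024)&(P[:,2]>.008)&(P[:,2]<.101)]
            r=least_squares(lambda c:np.hypot(*(Q[:,:2]-c).T)-rad(Q[:,2]),c,loss="soft_l1",f_scale=.002);c=r.x
        print(ns,len(Q),c,np.sqrt(np.median(r.fun**2)) , end=" | ")
    print()
for n in C:
    P=cl[n]
    L=P[(abs(P[:,2]-.118)<.004)&(np.hypot(P[:,0]-.595,P[:,1]-.035)<.14)]
    for s in(1,-1):
        q=L[(L[:,1]-.035)*s>0]; r=cv2.minAreaRect((q[:,:2]*1000).astype(np.float32));print(n,s,len(q),q.mean(0),r)
    Q=P[(abs(P[:,2]-.048)<.012)&(np.hypot(P[:,0]-.445,P[:,1]+.28)<.1)&(P[:,2]>.04)];print("bar",n,len(Q),Q.mean(0),cv2.minAreaRect((Q[:,:2]*1000).astype(np.float32)))
    Q=P[(P[:,2]>.003)&(P[:,2]<.012)&(np.hypot(P[:,0]-.445,P[:,1]+.28)<.15)];print("plate",len(Q),Q.mean(0),cv2.minAreaRect((Q[:,:2]*1000).astype(np.float32)))
def crop(n,r0,r1,c0,c1,k,f): cv2.imwrite(f"pics/{f}.png",cv2.resize(C[n][0][r0:r1,c0:c1,::-1],None,fx=k,fy=k,interpolation=cv2.INTER_CUBIC))
crop("top",170,310,215,345,4,"a1"); crop("scene",165,265,180,335,5,"a2");crop("top",225,305,340,445,6,"a3")
```

```text
['top'] 185 [0.4698 0.3801] 0.0007657882574419973 | ['scene'] 320 [0.473  0.3823] 0.001012692298787013 | ['top', 'scene'] 505 [0.4719 0.3812] 0.00140891885989833 | 
['top'] 190 [0.4678 0.308 ] 0.0008022449748766441 | ['scene'] 312 [0.4707 0.3103] 0.0011367674947922583 | ['top', 'scene'] 502 [0.4697 0.3091] 0.0014201209544729128 | 
['top'] 151 [0.3734 0.2165] 0.00063730984144297 | ['scene'] 289 [0.3768 0.2187] 0.001164070494998247 | ['top', 'scene'] 440 [0.3757 0.2177] 0.001485286027867493 | 
['top'] 162 [0.5561 0.2326] 0.0006810895396851604 | ['scene'] 330 [0.5567 0.2348] 0.0010403622470578629 | ['top', 'scene'] 492 [0.5564 0.2339] 0.001099338361662054 | 
['top'] 172 [0.3727 0.3165] 0.0006907684192308408 | ['scene'] 296 [0.3759 0.3186] 0.0011548750272750818 | ['top', 'scene'] 468 [0.3747 0.3175] 0.0014258922015984734 | 
['top'] 171 [0.5503 0.3078] 0.0007075284171639828 | ['scene'] 340 [0.5509 0.3099] 0.0010652216606205904 | ['top', 'scene'] 511 [0.5506 0.309 ] 0.0010780897198852217 | 
top 1 327 [0.5861 0.1171 0.1175] ((586.2835083007812, 117.33151245117188), (68.25325775146484, 35.84
[... 301 characters left out ...]
9863281)
plate 2616 [ 0.4451 -0.2793  0.0055] ((444.3475341796875, -277.5069580078125), (295.61431884765625, 289.9656982421875), 35.004817962646484)
scene 1 352 [0.5916 0.1191 0.1187] ((587.4783935546875, 119.37537384033203), (72.02465057373047, 36.84404373168945), 5.044924736022949)
scene -1 355 [ 0.6053 -0.0476  0.1186] ((603.6239013671875, -47.766151428222656), (71.4664077758789, 35.841060638427734), 5.453548431396484)
bar scene 156 [ 0.4472 -0.28    0.0466] ((444.1241149902344, -280.1865539550781), (70.02919006347656, 19.427791595458984), 69.739990234375)
plate 2263 [ 0.4496 -0.2771  0.006 ] ((443.61474609375, -280.6006164550781), (284.6000671386719, 289.4691467285156), 67.8695297241211)
```

View pics/a1.png

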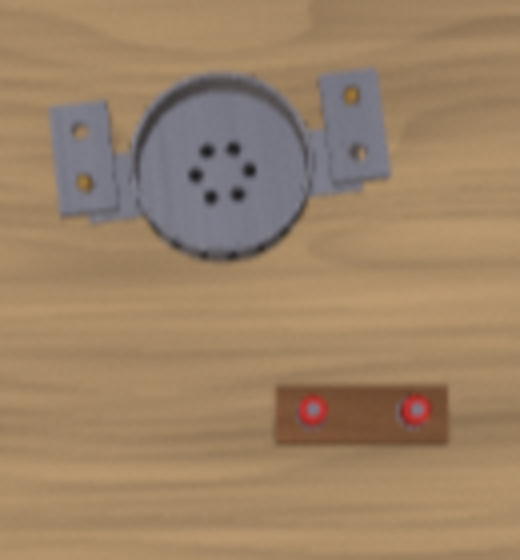

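View pics/a2.png

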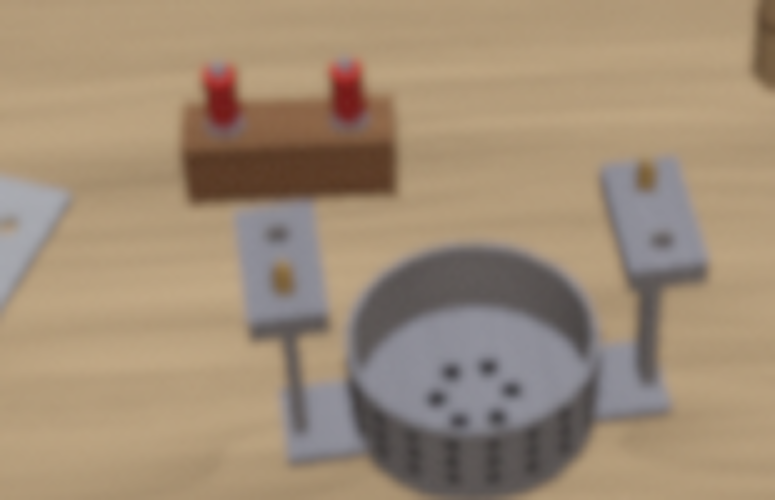

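View pics/a3.png

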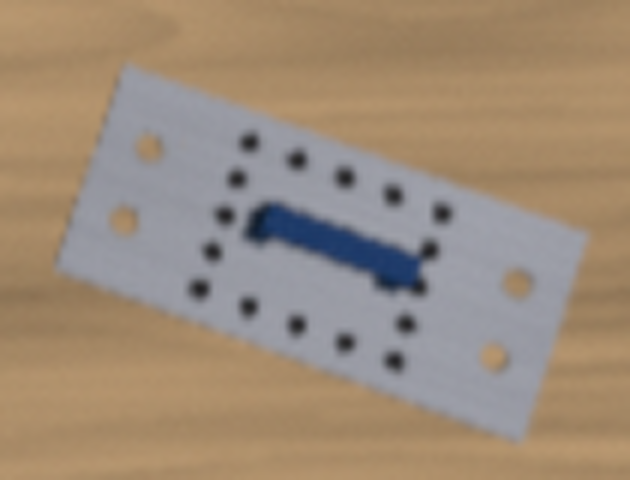

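```bash
cat >> h.py <<'E'
from scipy.spatial.transform import Rotation as Ro
def plan(x,y,z,jaw=None):
    """world TCP target (m), jaw direction in deg -> shift along tool axes, turn"""
    s=arm.state();q=s["ee_rot"];R=Ro.from_quat([q[1],q[2],q[3],q[0]]).as_matrix()
    b=np.degrees(np.arctan2(R[1,1],R[0,1])); 
    a=0 if jaw is None else (jaw-b+90)%180-90
    d=R.T@(np.array([x,y,z])-s["tool_pos"])*1000
    print("t%.1f"%s["clock"],"tcp",s["tool_pos"]*1000 if not isinstance(s["tool_pos"],list) else np.array(s["tool_pos"])*1000,"jawang %.2f"%b,"q6 %.2f"%s["qpos"][5],"w %.1f"%(1000*s["gripper_width"]),"F",np.round(s["wrist_force"],1),"tilt",np.round(np.degrees(R[2,:2]),2))
    print(" -> shift",np.round(d,1),"turn %.3f"%-np.radians(a))
B=np.array([.5945,.0345]);BY=np.radians(5.4)
def bk(x,y):  # basket frame mm -> world m
    c,s=np.cos(BY),np.sin(BY);return B+np.array([c*x-s*y,s*x+c*y])/1000
E
python3 - <<'E'
from h import *
plan(.4719,.3812,.16);plan(.4719,.3812,.077)
E
```

```text
t1.1 tcp [236.7272 468.6115 226.7477] jawang 63.20 q6 -0.15 w 92.0 F [-0.3 -0.   1.6] tilt [-0.    0.01]
 -> shift [-249.3   28.    66.8] turn -0.000
t1.1 tcp [236.7272 468.6115 226.7477] jawang 63.20 q6 -0.15 w 92.0 F [-0.3 -0.   1.6] tilt [-0.    0.01]
 -> shift [-249.3   28.   149.8] turn -0.000
```

```bash
python3 -m pendant '[[-50,5,10,0,0.5],[-100,10,20,0,0.5],[-150,16,35,0,0.5],[-200,22,50,0,0.5],[-230,26,60,0,0.5],[-249,28,67,0,0.5],[-249,28,67,0,0.5],[-249,28,67,0,0.5],[-249,28,67,0,0.5]]' 25
python3 - <<'E'
from h import *
plan(.4719,.3812,.077)
E
```

```text
clock: 2.0
tool_pos: [0.4703, 0.3823, 0.1605]
ee_rot: [0.0, 0.231, 0.973, 0.0]
wrist_force: [-0.3, -0.3, -0.4]
gripper_width: 0.0459
t2.0 tcp [470.3404 382.32   160.5134] jawang 63.29 q6 -0.55 w 45.9 F [-0.3 -0.3 -0.4] tilt [0.   0.04]
 -> shift [-1.9 -0.4 83.5] turn -0.000
```

```bash
python3 -m pendant '[[-1,0,30,0,0.5],[-1.5,-0.4,60,0,0.5],[-1.5,-0.4,83,0,0.5],[-1.5,-0.4,83,0,0.5],[-1.5,-0.4,83,0,0.5],[-1.5,-0.4,83,0,0],[-1.5,-0.4,83,0,0],[-1.5,-0.4,83,0,0],[-1.5,-0.4,83,0,0],[-1.5,-0.4,83,0,0]]' 25
python3 -m pendant '[[0,0,0,0,0],[0,0,-20,0,0],[0,0,-45,0,0],[0,0,-65,0,0],[0,0,-65,0,0]]'
python3 - <<'E'
from h import *
plan(*bk(0,0),.160)
for n in("top","scene"): cv2.imwrite(f"pics/{n}1.png",grab(n)[0][150:330,100:460,::-1])
a=cv2.imread("pics/top1.png");b=cv2.imread("pics/scene1.png");cv2.imwrite("pics/b1.png",cv2.resize(np.vstack([a,b]),None,fx=1.6,fy=1.6))
E
```

```text
clock: 3.0
tool_pos: [0.4729, 0.3803, 0.077]
ee_rot: [0.0, 0.232, 0.973, 0.0]
wrist_force: [0.2, -0.5, -0.5]
gripper_width: 0.0114
clock: 3.5
tool_pos: [0.4742, 0.3812, 0.1445]
ee_rot: [0.002, 0.232, 0.973, 0.002]
wrist_force: [-0.2, -1.0, -0.6]
gripper_width: 0.0115
t3.5 tcp [474.1591 381.1899 144.5266] jawang 63.20 q6 -0.55 w 11.5 F [-0.2 -1.  -0.6] tilt [-0.17  0.28]
 -> shift [-263.8 -255.1  -15.9] turn -0.000
```

View pics/b1.png

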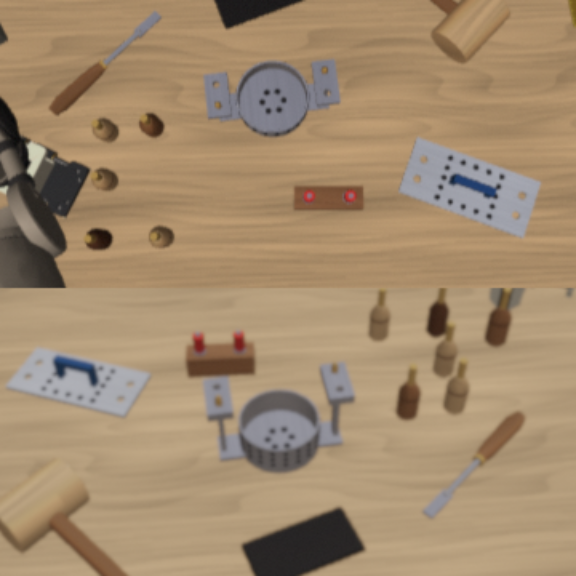

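```bash
python3 -m pendant '[[-10,-10,-40,0,0],[-40,-40,-75,0,0],[-72,-72,-86,0,0],[-105,-103,-86,0,0],[-140,-136,-86,0,0],[-175,-170,-86,0,0],[-205,-200,-86,0,0],[-235,-228,-86,0,0],[-255,-247,-86,0,0],[-264,-255,-86,0,0],[-264,-255,-86,0,0],[-264,-255,-86,0,0]]'
cat >> h.py <<'E'
def rad(z): return np.where(z<.052,.017,np.where(z<.070,.017-(z-.052)/.018*.011,.006))
def fitheld(c,z0,lo=.008,hi=.068,names=("scene","top")):
    """fit vertical handle axis near c with foot at z0"""
    from scipy.optimize import least_squares
    for n in names:
        p,d=grab(n);P=cloud(n,d>0,d);c1=np.array(c,float)
        for _ in range(3):
            Q=P[(np.hypot(*(P[:,:2]-c1).T)<.024)&(P[:,2]>z0+lo)&(P[:,2]<z0+hi)]
            if len(Q)<30: break
            f=lambda v:np.hypot(Q[:,0]-v[0]-v[2]*(Q[:,2]-z0-.05),Q[:,1]-v[1]-v[3]*(Q[:,2]-z0-.05))-rad(Q[:,2]-z0)
            r=least_squares(f,[*c1,0,0],loss="soft_l1",f_scale=.002);c1=r.x[:2]
        if len(Q)<30: print(n,"few",len(Q));continue
        print(n,len(Q),"axis@50mm",c1*1000,"lean",r.x[2:],"foot",(c1-.05*r.x[2:])*1000,"rms",1000*np.sqrt(np.median(r.fun**2)))
E
python3 - <<'E'
from h import *
plan(*bk(0,0),.23)
s=arm.state();fitheld(s["tool_pos"][:2],s["tool_pos"][2]-.077)
E
```

```text
clock: 4.8
tool_pos: [0.5928, 0.0347, 0.2268]
ee_rot: [-0.001, 0.232, 0.973, 0.0]
wrist_force: [-1.2, 0.2, -0.7]
gripper_width: 0.0114
t4.8 tcp [592.8349  34.7045 226.8487] jawang 63.22 q6 -1.17 w 11.4 F [-1.2  0.2 -0.7] tilt [ 0.11 -0.  ]
 -> shift [-1.6  0.6 -3.2] turn -0.000
scene 362 axis@50mm [593.2175  37.1473] lean [0.0365 0.0054] foot [591.3904  36.8778] rms 0.6890773204240366
top few 27
```

Run:
```python
from h import *
plan(.5942,.0338,.0865)
```

```text
t4.9 tcp [592.9049  35.2787 227.4713] jawang 63.30 q6 -1.17 w 11.6 F [-0.   1.  -0.8] tilt [0.05 0.01]
 -> shift [ -1.9  -0.8 141. ] turn -0.000
```

```bash
python3 -m pendant '[[-1.8,-0.5,25,0,0],[-1.8,-0.5,60,0,0],[-1.8,-0.5,95,0,0],[-1.8,-0.5,120,0,0],[-1.8,-0.5,132,0,0],[-1.8,-0.5,139,0,0],[-1.8,-0.5,141,0,0],[-1.8,-0.5,141,0,0],[-1.8,-0.5,141,0,0]]'
python3 - <<'E'
from h import *
plan(.5942,.0338,.086)
s=arm.state();fitheld(s["tool_pos"][:2],s["tool_pos"][2]-.077,lo=.065,hi=.08)
E
```

```text
clock: 5.8
tool_pos: [0.5955, 0.0324, 0.088]
ee_rot: [0.001, 0.232, 0.973, 0.0]
wrist_force: [0.8, 0.2, -0.8]
gripper_width: 0.0112
t5.8 tcp [595.549   32.4436  88.0061] jawang 63.20 q6 -1.18 w 11.2 F [ 0.8  0.2 -0.8] tilt [-0.12  0.06]
 -> shift [1.8 0.6 2. ] turn -0.000
scene 37 axis@50mm [593.4141  43.5366] lean [ 0.2371 -0.4528] foot [581.5583  66.1774] rms 1.2479546362131602
top few 0
```

```bash
cat >> h.py <<'E'
def tcp(k=4):
    r=[]
    for _ in range(k): r.append(arm.state()["tool_pos"]);arm.grab_frame("top")
    r=np.array(r)*1000;print("tcp mean",r.mean(0),"sd",r.std(0));return r.mean(0)/1000
E
python3 -m pendant '[[1,0.5,1,0,0],[1,0.5,2,0,0],[1,0.5,2,0,0]]'
python3 - <<'E'
from h import *
tcp()
E
python3 -m pendant '[[0,0,0,0,0.22],[0,0,0,0,0.22],[0,0,0,0,0.22],[0,0,-20,0,0.3],[0,0,-60,0,0.3],[0,0,-100,0,0.4],[0,0,-100,0,0.4]]'
```

```text
clock: 6.2
tool_pos: [0.5942, 0.0333, 0.085]
ee_rot: [0.0, 0.232, 0.973, 0.0]
wrist_force: [-0.3, -0.8, 1.5]
gripper_width: 0.0115
tcp mean [594.269   33.2901  85.0017] sd [0.0159 0.0054 0.0115]
clock: 7.1
tool_pos: [0.5971, 0.0332, 0.1907]
ee_rot: [0.005, 0.232, 0.973, 0.001]
wrist_force: [0.0, 0.0, 1.3]
gripper_width: 0.0356
```

Run:
```python
from h import *
plan(.5564,.2339,.16,95.4)
```

```text
t7.1 tcp [597.0717  33.1534 190.6752] jawang 63.20 q6 -1.18 w 35.6 F [0.  0.  1.3] tilt [-0.57  0.25]
 -> shift [127.1 160.7  30.1] turn -0.562
```

```bash
python3 -m pendant '[[25,32,0,-0.1,0.5],[52,66,0,-0.2,0.5],[82,103,0,-0.3,0.5],[105,132,0,-0.42,0.5],[120,152,10,-0.52,0.5],[126,161,30,-0.562,0.5],[126,161,30,-0.562,0.5],[126,161,30,-0.562,0.5],[126,161,30,-0.562,0.5]]'
python3 - <<'E'
from h import *
fitheld([.5942,.0335],.008,lo=.05,hi=.101)
plan(.5564,.2339,.077,95.4)
E
```

```text
clock: 8.0
tool_pos: [0.5549, 0.233, 0.1554]
ee_rot: [0.001, -0.046, 0.999, 0.0]
wrist_force: [0.3, -0.0, -0.1]
gripper_width: 0.0455
scene 182 axis@50mm [595.5335  36.0585] lean [-0.0224 -0.0149] foot [596.6531  36.8017] rms 0.8455165604461298
top 111 axis@50mm [593.8157  33.5518] lean [-0.027   0.0103] foot [595.1645  33.0382] rms 1.025366401323795
t8.1 tcp [554.9992 232.99   155.6357] jawang 95.29 q6 -1.39 w 45.6 F [ 0.2 -0.9  0.4] tilt [-0.09  0.01]
 -> shift [-1.4  0.8 78.6] turn -0.002
```

```bash
sed -i 's/^B=.*/B=np.array([.5944,.0336]);BY=np.radians(5.42)/' h.py; python3 -m pendant '[[-1,-0.5,25,0,0.5],[-1.2,-0.5,55,0,0.5],[-1.2,-0.5,78,0,0.5],[-1.2,-0.5,78,0,0.5],[-1.2,-0.5,78,0,0],[-1.2,-0.5,78,0,0],[-1.2,-0.5,78,0,0],[-1.2,-0.5,78,0,0],[-1.2,-0.5,78,0,0]]'
python3 - <<'E'
from h import *
plan(*bk(37,0),.23,95.42)
s=arm.state();fitheld(s["tool_pos"][:2],s["tool_pos"][2]-.077)
E
```

```text
clock: 9.0
tool_pos: [0.5558, 0.2335, 0.0774]
ee_rot: [0.001, -0.047, 0.999, 0.0]
wrist_force: [-1.5, -0.7, 4.1]
gripper_width: 0.0113
t9.0 tcp [555.8041 233.5051  77.448 ] jawang 95.40 q6 -1.39 w 11.3 F [-1.5 -0.7  4.1] tilt [-0.07  0.01]
 -> shift [ -56.8 -202.6 -152.5] turn -0.000
scene 263 axis@50mm [556.883  234.8839] lean [ 0.034  -0.0072] foot [555.1844 235.2445] rms 0.9884412984256032
top few 0
```

```bash
python3 -m pendant '[[0,0,-30,0,0],[0,0,-75,0,0],[-2,-10,-120,0,0],[-10,-35,-148,0,0],[-20,-70,-153,0,0],[-30,-108,-153,0,0],[-40,-145,-153,0,0],[-50,-175,-153,0,0],[-55,-195,-153,0,0],[-57,-203,-153,0,0],[-57,-203,-153,0,0],[-57,-203,-153,0,0]]'
python3 -m pendant '[[0,0,0,0,0],[0,0,0,0,0]]'
python3 - <<'E'
from h import *
plan(*bk(37,0),.085,95.42)
s=arm.state();fitheld(s["tool_pos"][:2],s["tool_pos"][2]-.077)
E
```

```text
clock: 10.3
tool_pos: [0.631, 0.0377, 0.2296]
ee_rot: [-0.0, -0.047, 0.999, 0.0]
wrist_force: [-0.1, -0.1, 0.1]
gripper_width: 0.0113
clock: 10.5
tool_pos: [0.6311, 0.0379, 0.2299]
ee_rot: [0.0, -0.048, 0.999, 0.0]
wrist_force: [0.1, -0.9, 0.2]
gripper_width: 0.0112
t10.5 tcp [631.0959  37.8635 229.9039] jawang 95.48 q6 -1.73 w 11.2 F [ 0.1 -0.9  0.2] tilt [-0.01  0.01]
 -> shift [ -0.   -0.8 144.9] turn 0.001
scene 370 axis@50mm [631.9191  39.1269] lean [ 0.0275 -0.0044] foot [630.5456  39.3468] rms 0.740884672399453
top 93 axis@50mm [631.302   37.1398] lean [-0.0074  0.0021] foot [631.674   37.0331] rms 0.4232691465689345
```

```bash
python3 -m pendant '[[0,-0.8,25,0,0],[0,-0.8,60,0,0],[0,-0.8,95,0,0],[0,-0.8,120,0,0],[0,-0.8,134,0,0],[0,-0.8,141,0,0],[0,-0.8,144.5,0,0],[0,-0.8,144.5,0,0],[0,-0.8,144.5,0,0],[0,-0.8,144.5,0,0]]'
python3 -m pendant '[[0,0,0,0,0.22],[0,0,0,0,0.22],[0,0,0,0,0.22],[0,0,-20,0,0.25],[0,0,-60,0,0.3],[0,0,-100,0,0.4],[0,0,-100,0,0.4],[0,0,-100,0,0.4]]'
python3 - <<'E'
from h import *
plan(.5502,.3077,.185,-24.6)
E
```

```text
clock: 11.6
tool_pos: [0.6319, 0.0359, 0.0862]
ee_rot: [0.001, -0.047, 0.999, -0.0]
wrist_force: [1.0, -0.1, 0.5]
gripper_width: 0.0113
clock: 12.4
tool_pos: [0.6318, 0.0359, 0.1862]
ee_rot: [0.001, -0.047, 0.999, -0.0]
wrist_force: [-0.1, 0.0, -0.5]
gripper_width: 0.0365
t12.4 tcp [631.7871  35.8878 186.238 ] jawang 95.40 q6 -1.73 w 36.5 F [-0.1  0.  -0.5] tilt [-0.13 -0.01]
 -> shift [ 55.7 278.3   1. ] turn -1.047
```

```bash
python3 -m pendant '[[7,35,0,0.1,0.5],[15,75,0,0.25,0.5],[23,115,0,0.4,0.5],[31,155,0,0.55,0.5],[39,195,0,0.7,0.5],[47,235,0,0.85,0.5],[53,265,0,0.97,0.5],[56,278,15,1.047,0.5],[56,278,26,1.047,0.5],[56,278,26,1.047,0.5],[56,278,26,1.047,0.5],[56,278,26,1.047,0.5]]'
python3 - <<'E'
from h import *
fitheld(bk(37,0),.008,lo=.05,hi=.101)
plan(.5502,.3077,.077,35.4)
E
```

```text
clock: 13.6
tool_pos: [0.5502, 0.3063, 0.1595]
ee_rot: [0.0, 0.459, 0.889, 0.0]
wrist_force: [-0.5, -0.5, 1.0]
gripper_width: 0.0462
scene 193 axis@50mm [633.2764  37.539 ] lean [-0.0148 -0.0112] foot [634.0139  38.0991] rms 1.193770741445329
top 112 axis@50mm [631.5335  35.5288] lean [-0.0105 -0.0288] foot [632.0602  36.9692] rms 1.158495890469475
t13.7 tcp [550.1867 306.6478 159.8299] jawang 35.36 q6 -0.23 w 45.9 F [0.1 0.  0.4] tilt [-0.01  0.06]
 -> shift [ 0.9  0.5 82.8] turn -0.001
```

```bash
python3 -m pendant '[[0.5,0.5,25,0,0.5],[0.9,0.5,60,0,0.5],[0.9,0.5,82.5,0,0.5],[0.9,0.5,82.5,0,0.5],[0.9,0.5,82.5,0,0],[0.9,0.5,82.5,0,0],[0.9,0.5,82.5,0,0],[0.9,0.5,82.5,0,0],[0.9,0.5,82.5,0,0]]'
python3 - <<'E'
from h import *
plan(*bk(-18.5,32),.23,35.42)
s=arm.state();fitheld(s["tool_pos"][:2],s["tool_pos"][2]-.077)
E
```

```text
clock: 14.6
tool_pos: [0.5497, 0.3085, 0.0775]
ee_rot: [0.0, 0.459, 0.889, 0.0]
wrist_force: [-0.6, -0.0, 1.1]
gripper_width: 0.0112
t14.6 tcp [549.6739 308.5256  77.4649] jawang 35.41 q6 -0.23 w 11.2 F [-0.6 -0.   1.1] tilt [-0.01  0.06]
 -> shift [-213.1 -122.7 -152.6] turn -0.000
scene 272 axis@50mm [551.8775 310.7485] lean [ 0.0322 -0.0047] foot [550.2661 310.9847] rms 1.035642280481099
top few 0
```

```bash
python3 -m pendant '[[0,0,-30,0,0],[0,0,-75,0,0],[-10,-6,-120,0,0],[-36,-21,-148,0,0],[-72,-42,-153,0,0],[-108,-62,-153,0,0],[-145,-83,-153,0,0],[-180,-103,-153,0,0],[-203,-117,-153,0,0],[-213,-123,-153,0,0],[-213,-123,-153,0,0],[-213,-123,-153,0,0]]'
python3 -m pendant '[[0,0,0,0,0],[0,0,0,0,0]]'
python3 - <<'E'
from h import *
print(bk(-18.5,32))
plan(*bk(-18.5,32),.085,35.42)
s=arm.state();fitheld(s["tool_pos"][:2],s["tool_pos"][2]-.077)
E
```

```text
clock: 15.9
tool_pos: [0.5725, 0.0645, 0.2296]
ee_rot: [-0.0, 0.458, 0.889, 0.0]
wrist_force: [0.4, 0.4, -0.8]
gripper_width: 0.0114
clock: 16.1
tool_pos: [0.5724, 0.0649, 0.2297]
ee_rot: [-0.0, 0.458, 0.889, 0.0]
wrist_force: [0.3, -0.2, -0.4]
gripper_width: 0.0116
[0.573  0.0637]
t16.1 tcp [572.4211  64.9038 229.6771] jawang 35.51 q6 -0.64 w 11.6 F [ 0.3 -0.2 -0.4] tilt [0.02 0.01]
 -> shift [ -1.3  -0.3 144.7] turn 0.002
scene 361 axis@50mm [574.4505  66.7197] lean [ 0.0365 -0.0028] foot [572.6264  66.8615] rms 0.7256481637095518
top few 0
```

```bash
python3 -m pendant '[[-0.6,-0.8,25,0,0],[-0.6,-0.8,60,0,0],[-0.6,-0.8,95,0,0],[-0.6,-0.8,120,0,0],[-0.6,-0.8,134,0,0],[-0.6,-0.8,141,0,0],[-0.6,-0.8,144.5,0,0],[-0.6,-0.8,144.5,0,0],[-0.6,-0.8,144.5,0,0],[-0.6,-0.8,144.5,0,0]]'
python3 -m pendant '[[0,0,0,0,0.22],[0,0,0,0,0.22],[0,0,0,0,0.22],[0,0,-20,0,0.25],[0,0,-60,0,0.3],[0,0,-100,0,0.4],[0,0,-100,0,0.4],[0,0,-100,0,0.4]]'
python3 - <<'E'
from h import *
plan(.469,.308,.16,-24.6)
E
```

```text
clock: 17.2
tool_pos: [0.5726, 0.0627, 0.0859]
ee_rot: [0.001, 0.459, 0.889, 0.0]
wrist_force: [0.6, -0.3, -0.3]
gripper_width: 0.0111
clock: 18.0
tool_pos: [0.5726, 0.0626, 0.1861]
ee_rot: [0.001, 0.459, 0.889, 0.001]
wrist_force: [0.3, -0.3, -0.1]
gripper_width: 0.0361
t18.0 tcp [572.6262  62.6242 186.1235] jawang 35.41 q6 -0.64 w 36.1 F [ 0.3 -0.3 -0.1] tilt [-0.07  0.11]
 -> shift [260.1  57.7  25.9] turn 1.047
```

```bash
python3 -m pendant '[[30,7,0,0.1,0.5],[65,15,0,0.25,0.5],[105,23,0,0.4,0.5],[145,32,0,0.55,0.5],[185,41,0,0.7,0.5],[220,49,0,0.85,0.5],[248,55,0,0.97,0.5],[260,58,10,1.047,0.5],[260,58,26,1.047,0.5],[260,58,26,1.047,0.5],[260,58,26,1.047,0.5],[260,58,26,1.047,0.5]]'
python3 - <<'E'
from h import *
fitheld(bk(-18.5,32),.008,lo=.05,hi=.101)
plan(.469,.308,.077,-24.6)
fitheld([.469,.308],.0,names=["scene"])
E
```

```text
clock: 19.2
tool_pos: [0.4692, 0.3078, 0.1594]
ee_rot: [0.0, 0.842, 0.54, 0.0]
wrist_force: [-0.1, -0.5, 0.7]
gripper_width: 0.0458
scene 179 axis@50mm [576.3198  64.5076] lean [-0.0316 -0.0075] foot [577.8985  64.8807] rms 1.3245450941489976
top 138 axis@50mm [574.1008  61.5311] lean [-0.0432  0.0266] foot [576.2621  60.1998] rms 1.0297453975325719
t19.3 tcp [469.3665 307.8696 159.7593] jawang -24.62 q6 0.87 w 45.7 F [-0.1 -0.  -1.4] tilt [0.04 0.03]
 -> shift [-0.1 -0.4 82.8] turn -0.000
scene 248 axis@50mm [470.9798 310.1441] lean [ 0.0488 -0.0271] foot [468.5383 311.4968] rms 1.0441533358102737
```

```bash
python3 -m pendant '[[-0.3,0.5,25,0,0.5],[-0.3,0.5,60,0,0.5],[-0.3,0.5,82.5,0,0.5],[-0.3,0.5,82.5,0,0.5],[-0.3,0.5,82.5,0,0],[-0.3,0.5,82.5,0,0],[-0.3,0.5,82.5,0,0],[-0.3,0.5,82.5,0,0],[-0.3,0.5,82.5,0,0]]'
python3 - <<'E'
from h import *
plan(*bk(18.5,32),.23,-24.58)
s=arm.state();fitheld(s["tool_pos"][:2],s["tool_pos"][2]-.077)
E
```

```text
clock: 20.25
tool_pos: [0.4695, 0.3078, 0.0774]
ee_rot: [0.0, 0.841, 0.54, 0.001]
wrist_force: [-0.9, 0.5, -0.0]
gripper_width: 0.0113
t20.2 tcp [469.4731 307.7974  77.3973] jawang -24.58 q6 0.87 w 11.3 F [-0.9  0.5 -0. ] tilt [0.05 0.04]
 -> shift [-160.3  227.8 -152.6] turn 0.000
scene 251 axis@50mm [471.9054 309.8181] lean [ 0.0337 -0.0023] foot [470.2208 309.9354] rms 1.0133632688645449
top 71 axis@50mm [469.059  307.4177] lean [-0.0059 -0.0133] foot [469.3523 308.0829] rms 0.5085308677187962
```

```bash
python3 -m pendant '[[0,0,-30,0,0],[0,0,-75,0,0],[-8,11,-120,0,0],[-27,38,-148,0,0],[-50,71,-153,0,0],[-75,107,-153,0,0],[-102,145,-153,0,0],[-128,182,-153,0,0],[-148,210,-153,0,0],[-157,223,-153,0,0],[-160,228,-153,0,0],[-160,228,-153,0,0]]'
python3 -m pendant '[[0,0,0,0,0],[0,0,0,0,0]]'
python3 - <<'E'
from h import *
print(bk(18.5,32))
plan(*(bk(18.5,32)+[0,.001]),.085,-24.58)
s=arm.state();fitheld(s["tool_pos"][:2],s["tool_pos"][2]-.077)
E
```

```text
clock: 21.55
tool_pos: [0.6098, 0.0676, 0.2294]
ee_rot: [-0.0, 0.841, 0.54, -0.0]
wrist_force: [0.9, -0.2, -0.8]
gripper_width: 0.0117
clock: 21.75
tool_pos: [0.6094, 0.0688, 0.2299]
ee_rot: [-0.0, 0.841, 0.541, 0.0]
wrist_force: [0.2, 0.7, -0.2]
gripper_width: 0.0114
[0.6098 0.0672]
t21.8 tcp [609.4429  68.8306 229.9481] jawang -24.47 q6 0.41 w 11.4 F [ 0.2  0.7 -0.2] tilt [ 0.02 -0.01]
 -> shift [ -0.5   0.6 144.9] turn 0.002
scene 351 axis@50mm [611.7105  70.5723] lean [ 0.0323 -0.0038] foot [610.0967  70.7646] rms 0.7945324652765922
top few 0
```

```bash
python3 -m pendant '[[-0.6,-0.7,25,0,0],[-0.6,-0.7,60,0,0],[-0.6,-0.7,95,0,0],[-0.6,-0.7,120,0,0],[-0.6,-0.7,134,0,0],[-0.6,-0.7,141,0,0],[-0.6,-0.7,144.5,0,0],[-0.6,-0.7,144.5,0,0],[-0.6,-0.7,144.5,0,0],[-0.6,-0.7,144.5,0,0]]'
python3 -m pendant '[[0,0,0,0,0.22],[0,0,0,0,0.22],[0,0,0,0,0.22],[0,0,-20,0,0.25],[0,0,-60,0,0.3],[0,0,-100,0,0.4],[0,0,-100,0,0.4],[0,0,-100,0,0.4]]'
python3 - <<'E'
from h import *
plan(.3748,.2164,.16,95.4)
E
```

```text
clock: 22.85
tool_pos: [0.6097, 0.067, 0.0863]
ee_rot: [0.0, 0.841, 0.54, 0.001]
wrist_force: [-0.0, -0.3, -1.0]
gripper_width: 0.0111
clock: 23.65
tool_pos: [0.6095, 0.067, 0.1862]
ee_rot: [0.001, 0.841, 0.54, 0.001]
wrist_force: [-0.4, 0.3, -0.5]
gripper_width: 0.0368
t23.6 tcp [609.4777  67.0255 186.2119] jawang -24.58 q6 0.41 w 36.8 F [-0.4  0.3 -0.5] tilt [0.06 0.12]
 -> shift [  38.2 -275.6   25.7] turn 1.048
```

```bash
python3 -m pendant '[[4,-30,0,0,0.5],[10,-75,0,0,0.5],[16,-120,0,0,0.5],[22,-165,0,0,0.5],[28,-205,0,0,0.5],[33,-240,0,0,0.5],[37,-265,0,0,0.5],[38,-276,10,0,0.5],[38,-276,26,0,0.5],[38,-276,26,0,0.5],[38,-276,26,0,0.5],[38,-276,26,0,0.5]]'
python3 - <<'E'
from h import *
fitheld(bk(18.5,32),.008,lo=.05,hi=.101)
plan(.3748,.2164,.077,-24.6)
fitheld([.3748,.2164],.0,names=["scene"])
E
```

```text
clock: 24.85
tool_pos: [0.3743, 0.2163, 0.1593]
ee_rot: [-0.0, 0.842, 0.54, 0.0]
wrist_force: [-0.3, -0.2, 0.2]
gripper_width: 0.0458
scene 205 axis@50mm [611.8335  66.8244] lean [0.0085 0.0628] foot [611.4102  63.6845] rms 1.271383009564234
top 129 axis@50mm [609.5985  65.7918] lean [0.0238 0.0296] foot [608.4106  64.3121] rms 1.1110615512973792
t24.9 tcp [374.3827 216.2946 159.5449] jawang -24.61 q6 0.78 w 45.9 F [ 0.1 -0.8 -0.2] tilt [0.03 0.03]
 -> shift [ 0.2  0.3 82.5] turn -0.000
scene 232 axis@50mm [377.4385 218.6075] lean [ 0.0425 -0.0244] foot [375.3125 219.8291] rms 0.9772893162132122
```

```bash
python3 -m pendant '[[0.3,0.8,25,0,0.5],[0.3,0.8,60,0,0.5],[0.3,0.8,82.3,0,0.5],[0.3,0.8,82.3,0,0.5],[0.3,0.8,82.3,0,0],[0.3,0.8,82.3,0,0],[0.3,0.8,82.3,0,0],[0.3,0.8,82.3,0,0],[0.3,0.8,82.3,0,0]]'
python3 - <<'E'
from h import *
plan(*bk(-18.5,-32),.23,-24.58)
s=arm.state();fitheld(s["tool_pos"][:2],s["tool_pos"][2]-.077)
E
```

```text
clock: 25.9
tool_pos: [0.3751, 0.2165, 0.0775]
ee_rot: [0.0, 0.841, 0.54, 0.001]
wrist_force: [-1.1, -0.7, -0.2]
gripper_width: 0.0115
t25.9 tcp [375.0803 216.4701  77.4739] jawang -24.58 q6 0.77 w 11.5 F [-1.1 -0.7 -0.2] tilt [0.05 0.05]
 -> shift [-111.9  275.6 -152.4] turn 0.000
scene 228 axis@50mm [377.9628 217.9944] lean [ 0.0502 -0.0136] foot [375.451  218.6737] rms 1.032893419811553
top few 0
```

```bash
python3 -m pendant '[[0,0,-30,0,0],[0,0,-75,0,0],[-6,14,-120,0,0],[-20,48,-148,0,0],[-37,90,-153,0,0],[-55,135,-153,0,0],[-73,180,-153,0,0],[-91,224,-153,0,0],[-104,256,-153,0,0],[-110,271,-153,0,0],[-112,276,-153,0,0],[-112,276,-153,0,0]]'
python3 -m pendant '[[0,0,0,0,0],[0,0,0,0,0],[0,0,0,0,0]]'
python3 - <<'E'
from h import *
print(bk(-18.5,-32))
plan(*(bk(-18.5,-32)+[0,.0]),.085,-24.58)
s=arm.state();fitheld(s["tool_pos"][:2],s["tool_pos"][2]-.077)
E
```

```text
clock: 27.2
tool_pos: [0.579, -0.0005, 0.2294]
ee_rot: [-0.0, 0.842, 0.54, -0.0]
wrist_force: [-1.2, 1.0, -0.4]
gripper_width: 0.0113
clock: 27.5
tool_pos: [0.5788, 0.0005, 0.2303]
ee_rot: [0.0, 0.841, 0.541, 0.0]
wrist_force: [0.6, 0.2, -1.1]
gripper_width: 0.0113
[ 0.579 -0.   ]
t27.5 tcp [578.7923   0.5348 230.3012] jawang -24.51 q6 0.30 w 11.3 F [ 0.6  0.2 -1.1] tilt [0.02 0.02]
 -> shift [ -0.4   0.4 145.3] turn 0.001
scene 343 axis@50mm [581.0516   2.2464] lean [0.0386 0.0073] foot [579.1214   1.8835] rms 0.7320837284691128
top few 0
```

```bash
python3 -m pendant '[[0.2,-1.1,25,0,0],[0.2,-1.1,60,0,0],[0.2,-1.1,95,0,0],[0.2,-1.1,120,0,0],[0.2,-1.1,134,0,0],[0.2,-1.1,141,0,0],[0.2,-1.1,144.5,0,0],[0.2,-1.1,144.5,0,0],[0.2,-1.1,144.5,0,0],[0.2,-1.1,144.5,0,0]]'
python3 -m pendant '[[0,0,0,0,0.22],[0,0,0,0,0.22],[0,0,0,0,0.22],[0,0,-20,0,0.25],[0,0,-60,0,0.3],[0,0,-100,0,0.4],[0,0,-100,0,0.4],[0,0,-100,0,0.4]]'
python3 - <<'E'
from h import *
plan(.374,.3164,.16,95.4)
E
```

```text
clock: 28.6
tool_pos: [0.5787, 0.0003, 0.0861]
ee_rot: [0.0, 0.841, 0.54, 0.001]
wrist_force: [-0.3, -0.4, -0.6]
gripper_width: 0.011
clock: 29.4
tool_pos: [0.5786, 0.0003, 0.1863]
ee_rot: [0.001, 0.841, 0.54, 0.001]
wrist_force: [-0.9, 0.3, -0.5]
gripper_width: 0.0367
t29.4 tcp [578.615    0.2637 186.3159] jawang -24.58 q6 0.30 w 36.7 F [-0.9  0.3 -0.5] tilt [0.04 0.12]
 -> shift [ 202.4 -317.6   25.8] turn 1.048
```

```bash
python3 -m pendant '[[20,-31,0,0.1,0.5],[45,-70,0,0.25,0.5],[70,-110,0,0.4,0.5],[97,-152,0,0.55,0.5],[124,-194,0,0.7,0.5],[150,-236,0,0.85,0.5],[176,-276,0,0.97,0.5],[194,-304,0,1.048,0.5],[202,-317.5,10,1.048,0.5],[202,-317.5,26,1.048,0.5],[202,-317.5,26,1.048,0.5],[202,-317.5,26,1.048,0.5]]'
python3 - <<'E'
from h import *
fitheld(bk(-18.5,-32),.008,lo=.05,hi=.101)
fitheld(bk(-18.5,32),.008,lo=.05,hi=.101)
plan(.374,.3164,.077,95.42)
fitheld([.374,.3164],.0,names=["scene"])
E
```

```text
clock: 30.6
tool_pos: [0.3731, 0.3156, 0.1586]
ee_rot: [0.001, 0.999, 0.047, -0.001]
wrist_force: [0.2, 0.4, -0.1]
gripper_width: 0.0456
scene 182 axis@50mm [581.6787   2.3462] lean [-0.0234 -0.0075] foot [582.8488   2.7232] rms 1.0623771284743873
top 128 axis@50mm [580.1251   1.0862] lean [-0.0316 -0.0539] foot [581.7027   3.7802] rms 1.3327445463815568
scene 121 axis@50mm [574.501   63.7309] lean [0.01   0.0111] foot [574.0012  63.1753] rms 1.1582030655980131
top 149 axis@50mm [575.3106  61.3253] lean [-0.0444  0.0343] foot [577.5285  59.6123] rms 1.5703211805775854
t30.8 tcp [374.1406 315.7723 159.8692] jawang -84.69 q6 2.02 w 45.8 F [-0.2  0.5  0.5] tilt [ 0.04 -0.02]
 -> shift [-0.1 -0.6 82.9] turn -0.002
scene 236 axis@50mm [376.233  318.4235] lean [ 0.0439 -0.0268] foot [374.0385 319.7644] rms 1.1181593645670973
```

```bash
python3 -m pendant '[[0.5,-0.6,25,0,0.5],[0.5,-0.6,60,0,0.5],[0.5,-0.6,82.3,0,0.5],[0.5,-0.6,82.3,0,0.5],[0.5,-0.6,82.3,0,0],[0.5,-0.6,82.3,0,0],[0.5,-0.6,82.3,0,0],[0.5,-0.6,82.3,0,0],[0.5,-0.6,82.3,0,0]]'
python3 - <<'E'
from h import *
plan(*bk(-37.5,-1),.23,95.42)
s=arm.state();fitheld(s["tool_pos"][:2],s["tool_pos"][2]-.077)
E
```

```text
clock: 31.75
tool_pos: [0.3743, 0.3169, 0.0777]
ee_rot: [-0.0, 0.999, 0.047, 0.001]
wrist_force: [-0.5, -0.1, 3.8]
gripper_width: 0.0114
t31.8 tcp [374.2951 316.9078  77.7487] jawang -84.62 q6 2.02 w 11.4 F [-0.5 -0.1  3.8] tilt [ 0.07 -0.03]
 -> shift [ 155.3  303.6 -152.2] turn -0.001
scene 235 axis@50mm [375.8618 318.7443] lean [ 0.0168 -0.0154] foot [375.0226 319.5136] rms 1.0829037703628703
top 30 axis@50mm [373.9561 316.4615] lean [ 0.0361 -0.0159] foot [372.1499 317.2569] rms 0.32384280986304115
```

```bash
python3 -m pendant '[[0,0,-30,0,0],[0,0,-75,0,0],[8,15,-120,0,0],[26,50,-148,0,0],[48,94,-152,0,0],[72,141,-152,0,0],[97,190,-152,0,0],[122,238,-152,0,0],[141,275,-152,0,0],[151,295,-152,0,0],[155,303.5,-152,0,0],[155,303.5,-152,0,0]]'
python3 -m pendant '[[0,0,0,0,0],[0,0,0,0,0],[0,0,0,0,0]]'
python3 - <<'E'
from h import *
print(bk(-37.5,-1))
plan(*bk(-37.5,-1),.085,95.42)
s=arm.state();fitheld(s["tool_pos"][:2],s["tool_pos"][2]-.077)
E
```

```text
clock: 33.05
tool_pos: [0.5568, 0.0284, 0.2286]
ee_rot: [-0.0, 0.999, 0.046, -0.001]
wrist_force: [-0.1, 0.4, -1.0]
gripper_width: 0.0111
clock: 33.35
tool_pos: [0.5563, 0.0303, 0.2294]
ee_rot: [-0.0, 0.999, 0.048, 0.0]
wrist_force: [0.4, 0.6, -1.4]
gripper_width: 0.0113
[0.5572 0.0291]
t33.4 tcp [556.2724  30.3475 229.379 ] jawang -84.52 q6 1.39 w 11.3 F [ 0.4  0.6 -1.4] tilt [ 0.01 -0.01]
 -> shift [  0.7   1.4 144.4] turn 0.001
scene 343 axis@50mm [557.9311  31.7405] lean [ 0.0421 -0.0012] foot [555.8243  31.8017] rms 0.8668000297667906
top 37 axis@50mm [557.05    29.8032] lean [-0.0028  0.0135] foot [557.1903  29.1261] rms 0.3257290235731611
```

```bash
python3 -m pendant '[[0,0,25,0,0],[0,0,60,0,0],[0,0,95,0,0],[0,0,120,0,0],[0,0,134,0,0],[0,0,140,0,0],[0,0,143.5,0,0],[0,0,143.5,0,0],[0,0,143.5,0,0],[0,0,143.5,0,0]]'
python3 -m pendant '[[0,0,0,0,0.22],[0,0,0,0,0.22],[0,0,0,0,0.22],[0,0,-20,0,0.25],[0,0,-60,0,0.3],[0,0,-100,0,0.4],[-40,-20,-100,0,0.4],[-80,40,-100,0,0.4],[-120,80,-100,0,0.4],[-160,120,-100,0,0.4]]'
python3 - <<'E'
from h import *
for n in("top","scene"): p=grab(n)[0]; cv2.imwrite(f"pics/c_{n}.png",cv2.resize(p[160:330,190:460] if n=="top" else p[150:290,90:360],None,fx=2.6,fy=2.6,interpolation=cv2.INTER_CUBIC)[:,:,::-1])
plan(.594,.034,.2)
E
```

```text
clock: 34.45
tool_pos: [0.5571, 0.0291, 0.0863]
ee_rot: [0.0, 0.999, 0.047, 0.001]
wrist_force: [0.3, 0.5, -1.9]
gripper_width: 0.0112
clock: 35.45
tool_pos: [0.4295, -0.0788, 0.1859]
ee_rot: [0.0, 0.999, 0.048, 0.0]
wrist_force: [0.1, -0.7, 0.0]
gripper_width: 0.0368
t35.5 tcp [427.4472 -81.3576 185.7613] jawang -84.91 q6 1.12 w 37.0 F [-0.3  0.5 -0.7] tilt [-0.09  0.05]
 -> shift [ 176.1 -100.1  -14.6] turn -0.000
```

View pics/c_top.png

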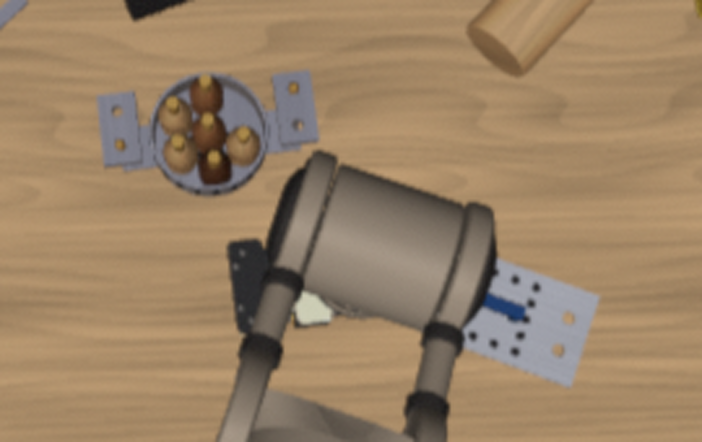

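View pics/c_scene.png

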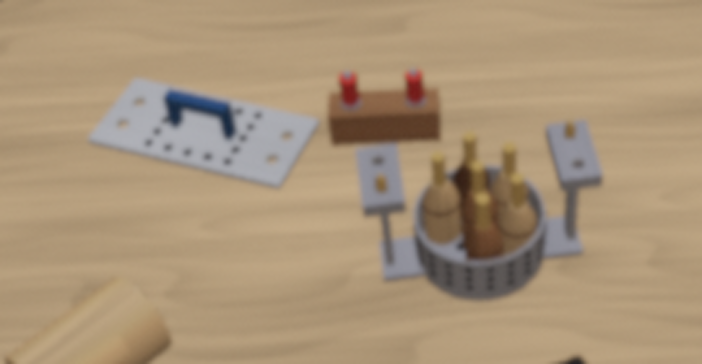

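```bash
python3 -m pendant '[[0,-45,-20,0,0.6],[0,-90,-40,0,0.6],[0,-140,-50,0,0.6],[0,-190,-50,0,0.6],[0,-240,-50,0,0.6],[0,-290,-50,0,0.6],[0,-330,-50,0,0.6],[0,-330,-50,0,0.6],[0,-330,-50,0,0.6]]'
python3 - <<'E'
from h import *
for n in("top","scene"):
    p,d=grab(n); np.savez(f"v_{n}.npz",p=p,d=d)
p=np.load("v_top.npz")["p"]
cv2.imwrite("pics/d_top1.png",cv2.resize(p[180:225,225:320],None,fx=8,fy=8,interpolation=cv2.INTER_CUBIC)[:,:,::-1])
cv2.imwrite("pics/d_top2.png",cv2.resize(p[230:300,345:445],None,fx=8,fy=8,interpolation=cv2.INTER_CUBIC)[:,:,::-1])
p=np.load("v_scene.npz")["p"]
cv2.imwrite("pics/d_sc1.png",cv2.resize(p[185:245,220:335],None,fx=7,fy=7,interpolation=cv2.INTER_CUBIC)[:,:,::-1])
cv2.imwrite("pics/d_sc2.png",cv2.resize(p[175:235,95:205],None,fx=7,fy=7,interpolation=cv2.INTER_CUBIC)[:,:,::-1])
E
```

```text
clock: 36.45
tool_pos: [0.3991, 0.2515, 0.2354]
ee_rot: [0.0, 0.999, 0.048, -0.0]
wrist_force: [-0.2, -1.1, 0.6]
gripper_width: 0.0552
```

View pics/d_top1.png

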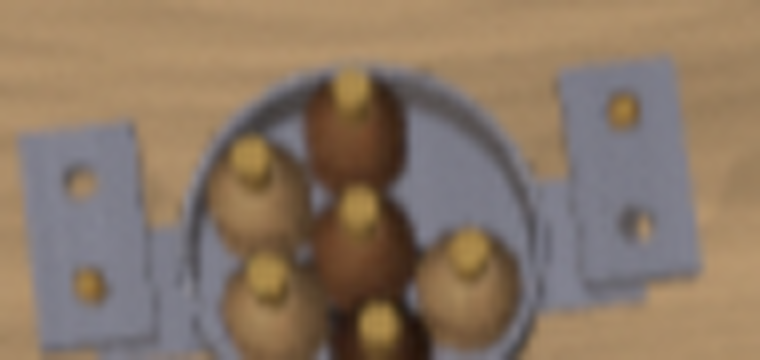

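View pics/d_top2.png

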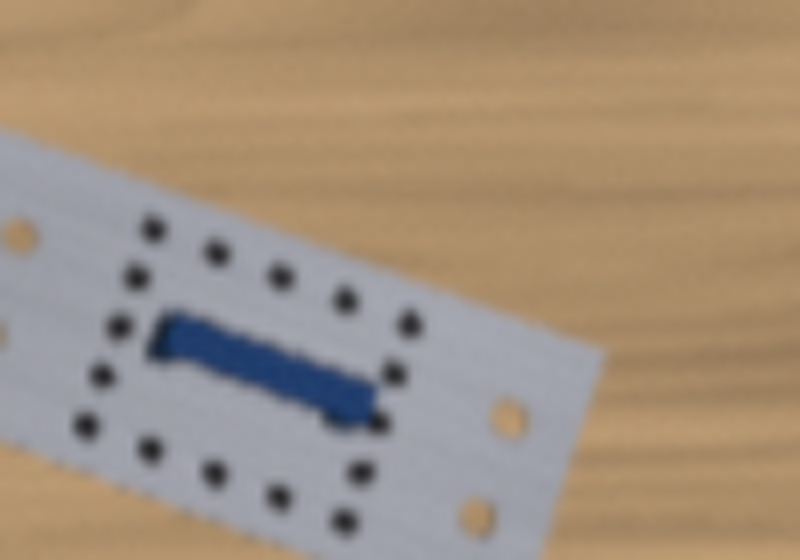

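View pics/d_sc1.png

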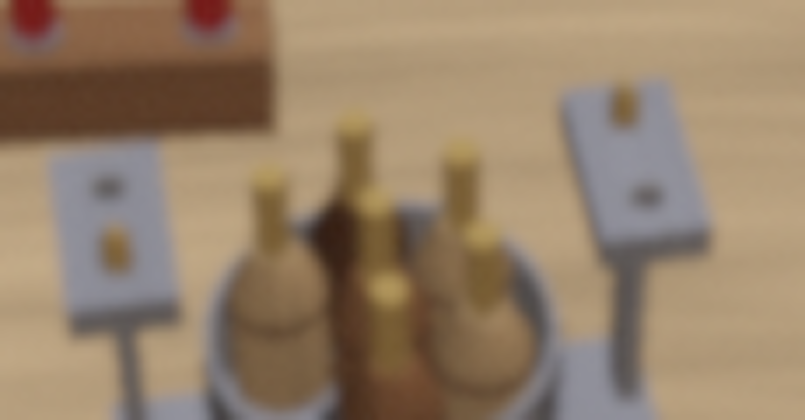

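View pics/d_sc2.png

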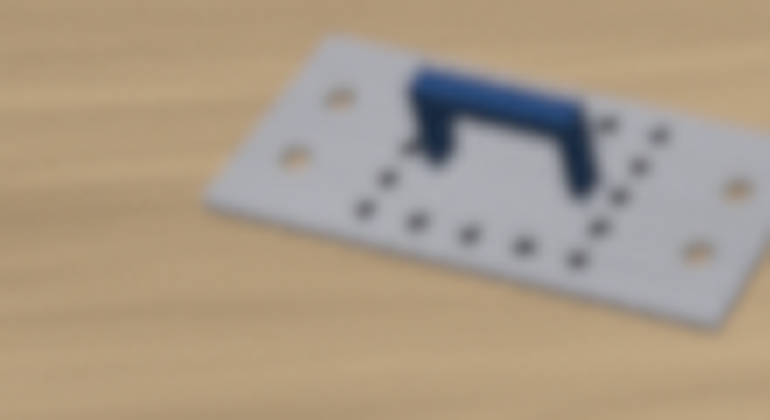

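```bash
cat >> h.py <<'E'
def platefit(n,p,z,c,r=.16,show=None):
    """grey mask -> rectangle of plate top at world height z near c"""
    hsv=cv2.cvtColor(p,cv2.COLOR_RGB2HSV);m=((hsv[...,1]<60)&(hsv[...,2]>100)).astype(np.uint8)
    v,u=np.mgrid[0:420,0:560];W=atz(n,np.c_[u.ravel(),v.ravel()],z)
    near=(np.hypot(W[:,0]-c[0],W[:,1]-c[1])<r).reshape(m.shape);m&=near.astype(np.uint8)
    cs,_=cv2.findContours(m,cv2.RETR_EXTERNAL,cv2.CHAIN_APPROX_NONE);k=max(cs,key=cv2.contourArea).reshape(-1,2)
    w=atz(n,k,z)[:,:2]*1000;R=cv2.minAreaRect(w.astype(np.float32));print(n,"rect",R);
    if show: q=p.copy();cv2.drawContours(q,[k.reshape(-1,1,2)],-1,(255,0,0),1);cv2.imwrite(show,q[:,:,::-1])
    return R
E
python3 - <<'E'
from h import *
for n in("top","scene"):
    p=np.load(f"v_{n}.npz")["p"];d=np.load(f"v_{n}.npz")["d"]
    platefit(n,p,.006,(.42,-.24),show=f"pics/e_{n}.png")
    P=cloud(n,d>0,d);Q=P[(P[:,2]>.043)&(P[:,2]<.052)&(np.hypot(P[:,0]-.42,P[:,1]+.25)<.08)];print("bar",len(Q),Q.mean(0),cv2.minAreaRect((Q[:,:2]*1000).astype(np.float32)))
    # holes by blob: orange-ish in plate; print dark dots centroid
    g=cv2.cvtColor(p,cv2.COLOR_RGB2GRAY)
a=cv2.imread("pics/e_top.png")[225:310,320:450];b=cv2.imread("pics/e_scene.png")[165:240,90:220]
cv2.imwrite("pics/e.png",np.vstack([cv2.resize(a,None,fx=4,fy=4),cv2.resize(b,None,fx=4,fy=4)])[:600])
E
```

```text
top rect ((417.4826965332031, -235.78765869140625), (213.55810546875, 98.15837097167969), 67.8309326171875)
bar 144 [ 0.4159 -0.2352  0.0469] ((416.36865234375, -234.76834106445312), (67.51395416259766, 14.300493240356445), 67.83992767333984)
scene rect ((418.1664733886719, -234.44842529296875), (218.85488891601562, 104.74471282958984), 67.76734924316406)
bar 127 [ 0.4224 -0.2323  0.0475] ((420.3565673828125, -234.0375518798828), (69.15843963623047, 16.120567321777344), 68.12631225585938)
```

View pics/e.png

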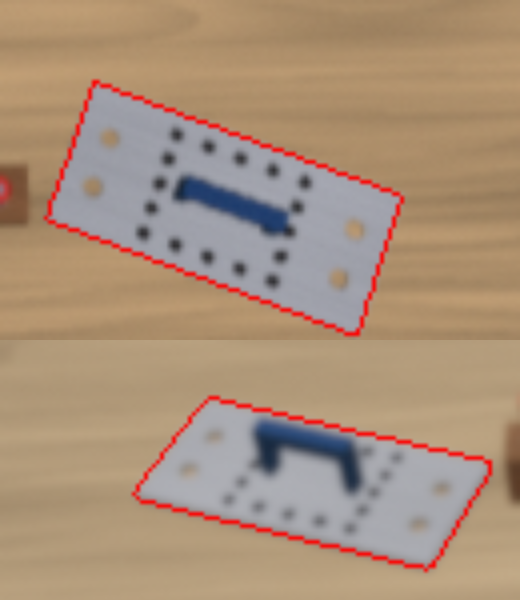

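Run:
```python
from h import *
plan(.4173,-.236,.10,-22.2)
```

```text
t36.5 tcp [399.574  249.9119 235.5342] jawang -84.65 q6 1.87 w 55.1 F [ 0.2 -0.5  0.3] tilt [-0.01  0.02]
 -> shift [-27.7 485.4 135.7] turn -1.090
```

```bash
python3 -m pendant '[[-2,40,0,-0.1,0.5],[-5,85,0,-0.2,0.5],[-7,130,0,-0.3,0.5],[-10,175,0,-0.4,0.5],[-12,220,0,-0.52,0.5],[-15,265,0,-0.64,0.5],[-18,310,0,-0.76,0.5],[-20,355,0,-0.88,0.5],[-23,400,20,-1,0.5],[-25,445,60,-1.09,0.5],[-27,475,100,-1.09,0.5],[-27.7,485.4,136,-1.09,0.5]]'
python3 -m pendant '[[0,0,0,0,0.5],[0,0,0,0,0.5],[0,0,0,0,0.5],[0,0,0,0,0.5]]' 40
python3 - <<'E'
from h import *
plan(.4173,-.236,.022,-22.2)
E
```

```text
clock: 37.75
tool_pos: [0.4171, -0.2385, 0.1023]
ee_rot: [0.002, 0.831, 0.556, 0.001]
wrist_force: [0.8, 0.2, -0.2]
gripper_width: 0.0457
clock: 38.15
tool_pos: [0.4184, -0.2342, 0.1048]
ee_rot: [0.002, 0.83, 0.558, 0.001]
wrist_force: [-0.5, -0.8, 0.7]
gripper_width: 0.0457
t38.1 tcp [ 418.3939 -234.2142  104.7579] jawang -22.13 q6 -0.28 w 45.7 F [-0.5 -0.8  0.7] tilt [-0.06  0.24]
 -> shift [-2.  -0.7 82.8] turn 0.001
```

```bash
python3 -m pendant '[[-1,-0.5,25,0,0.5],[-2,-0.7,50,0,0.5],[-2,-0.7,70,0,0.5],[-2,-0.7,78,0,0.5],[-2,-0.7,78,0,0.5],[-2,-0.7,78,0,0.5],[-2,-0.7,78,0,0.5]]' 40
python3 - <<'E'
from h import *
plan(.4173,-.236,.022,-22.2)
tcp(3)
plan(.4173,-.236,.022,-22.2)
E
```

```text
clock: 38.85
tool_pos: [0.4168, -0.2361, 0.0257]
ee_rot: [0.001, 0.83, 0.558, 0.0]
wrist_force: [0.3, -0.7, -0.1]
gripper_width: 0.0461
t38.9 tcp [ 416.7784 -236.1476   25.6656] jawang -22.15 q6 -0.29 w 46.1 F [ 0.3 -0.7 -0.1] tilt [-0.03  0.14]
 -> shift [0.3 0.4 3.7] turn 0.001
tcp mean [ 416.6588 -236.1287   25.4996] sd [0.1059 0.0322 0.1402]
t39.0 tcp [ 416.3844 -236.0195   25.1283] jawang -22.17 q6 -0.29 w 46.0 F [ 0.1  0.8 -0.8] tilt [-0.02  0.08]
 -> shift [0.4 0.8 3.1] turn 0.001
```

```bash
python3 -m pendant '[[0.3,0.6,2.5,0,0.5],[0.3,0.6,2.5,0,0.5],[0.3,0.6,2.5,0,0],[0.3,0.6,2.5,0,0],[0.3,0.6,2.5,0,0],[0.3,0.6,2.5,0,0],[0.3,0.6,2.5,0,0],[0.3,0.6,2.5,0,0],[0.3,0.6,2.5,0,0]]' 50
python3 - <<'E'
from h import *
t=tcp(3)
plan(*t,-22.2)
p,d=grab("scene");platefit("scene",p,.006,(.4173,-.236),show="pics/f.png")
E
```

```text
clock: 39.9
tool_pos: [0.4168, -0.2358, 0.0219]
ee_rot: [0.0, 0.83, 0.558, 0.0]
wrist_force: [0.4, 0.5, -1.2]
gripper_width: 0.0136
tcp mean [ 416.7827 -235.7901   21.9229] sd [0.0044 0.0153 0.0108]
t40.0 tcp [ 416.789  -235.8007   21.9185] jawang -22.17 q6 -0.29 w 13.8 F [ 1.3 -0.  -0.7] tilt [-0.    0.02]
 -> shift [ 0. -0. -0.] turn 0.000
scene rect ((412.3800964355469, -236.6150360107422), (227.07664489746094, 112.61243438720703), 67.5953140258789)
```

```bash
python3 -m pendant '[[0,0,-10,0,0],[0,0,-30,0,0],[0,0,-60,0,0],[0,0,-95,0,0],[0,0,-130,0,0],[0,0,-155,0,0],[0,0,-165,0,0],[0,0,-165,0,0],[0,0,-165,0,0]]'
python3 - <<'E'
from h import *
plan(.5944,.0336,.187,5.42)
E
```

```text
clock: 41.0
tool_pos: [0.4159, -0.2351, 0.1857]
ee_rot: [-0.001, 0.83, 0.558, -0.0]
wrist_force: [0.8, 0.2, -4.2]
gripper_width: 0.0136
t41.0 tcp [ 415.9069 -235.1339  185.6671] jawang -22.18 q6 -0.29 w 13.6 F [ 0.8  0.2 -4.2] tilt [ 0.04 -0.14]
 -> shift [316.2  63.8  -1.2] turn -0.482
```

```bash
python3 -m pendant '[[15,3,-3,0,0],[45,9,-3,-0.05,0],[80,16,-3,-0.12,0],[115,23,-3,-0.19,0],[150,30,-3,-0.26,0],[185,37,-3,-0.33,0],[220,44,-3,-0.39,0],[255,51,-3,-0.44,0],[285,58,-3,-0.47,0],[305,62,-3,-0.482,0],[316,64,-3,-0.482,0],[316,64,-3,-0.482,0]]' 
python3 -m pendant '[[0,0,0,0,0],[0,0,0,0,0],[0,0,0,0,0],[0,0,0,0,0],[0,0,0,0,0]]'
python3 - <<'E'
from h import *
t=tcp(4)
plan(.5944,.0336,.187,5.42)
for n in("scene","top"):
    p,d=grab(n);np.savez(f"w_{n}.npz",p=p,d=d)
    platefit(n,p,t[2]-.022+.006,(.594,.034),show=f"pics/g_{n}.png")
a=cv2.imread("pics/g_top.png")[150:270,200:340];b=cv2.imread("pics/g_scene.png")[130:250,200:340]
cv2.imwrite("pics/g.png",cv2.resize(np.hstack([a,b]),None,fx=2.8,fy=2.8))
E
```

```text
clock: 42.2
tool_pos: [0.5948, 0.0337, 0.188]
ee_rot: [-0.001, 0.672, 0.74, -0.001]
wrist_force: [-0.0, -0.8, -3.1]
gripper_width: 0.0134
clock: 42.7
tool_pos: [0.5951, 0.0323, 0.1901]
ee_rot: [0.0, 0.673, 0.74, 0.0]
wrist_force: [-0.5, 0.3, -4.1]
gripper_width: 0.0135
tcp mean [595.1418  32.4992 190.0719] sd [0.0181 0.1229 0.0557]
t42.9 tcp [595.159   32.7043 189.969 ] jawang 5.44 q6 -0.17 w 13.4 F [-0.2 -0.5 -4.3] tilt [0.   0.01]
 -> shift [ 1.  -0.7  3. ] turn 0.000
scene rect ((647.418701171875, 38.81455993652344), (207.9233856201172, 216.26324462890625), 5.317931652069092)
top rect ((534.512451171875, 43.150543212890625), (156.5021209716797, 199.71005249023438), 85.34538269042969)
```

View pics/g.png

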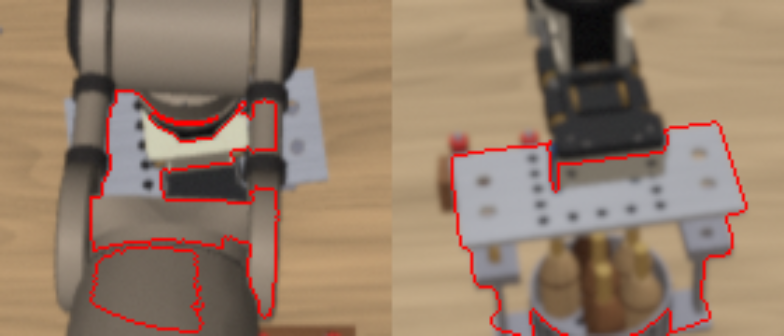

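```bash
cat >> h.py <<'E'
def ends(n,d,z0,half,tol=.004,xr=(-28,28)):
    P=np.full(d.shape+(3,),np.nan);v,u=np.nonzero(d>0);P[v,u]=bp(n,np.c_[u,v],d[v,u])
    m=abs(P[...,2]-z0)<tol;v,u=np.nonzero(m);W=atz(n,np.c_[u,v],z0)[:,:2]
    c,s=np.cos(BY),np.sin(BY);L=(W-B)*1000@np.array([[c,-s],[s,c]])
    out=[]
    for sg in(1,-1):
        q=L[(L[:,1]*sg>half-25)&(L[:,1]*sg<half+8)]
        e=[]
        for x in np.arange(xr[0],xr[1],4):
            w=q[(q[:,0]>=x)&(q[:,0]<x+4)]
            if len(w)>2: e.append([x+2,(w[:,1]*sg).max()*sg])
        e=np.array(e);f=np.polyfit(e[:,0],e[:,1],1);out.append(np.median(e[:,1]));print(n,sg,len(e),"end med",np.median(e[:,1]),"mean",e[:,1].mean(),"slope deg",np.degrees(f[0]))
    print("   centre y",np.mean(out),"length",out[0]-out[1])
E
python3 - <<'E'
from h import *
print("basket");
for n in("scene","top"):ends(n,np.load(f"v_{n}.npz")["d"],.1185 if n=="scene" else .1178,102)
print("plate")
ends("scene",np.load("w_scene.npz")["d"],.190-.022+.006,106)
d=np.load("w_scene.npz")["d"];P=cloud("scene",d>0,d);Q=P[(abs(P[:,2]-.174)<.012)&(np.hypot(P[:,0]-.594,P[:,1]-.034)<.12)&(np.hypot(P[:,0]-.594,P[:,1]-.034)>.05)]
A=np.c_[Q[:,0]-.594,Q[:,1]-.034,np.ones(len(Q))];print("plane",np.linalg.lstsq(A,Q[:,2],rcond=None)[0])
E
```

```text
basket
scene 1 14 end med 103.23470112319701 mean 103.29429243930004 slope deg 0.6348165854466501
scene -1 14 end med -98.90045779410546 mean -98.88293443185265 slope deg -0.04240253442206823
   centre y 2.1671216645457747 length 202.13515891730248
top 1 14 end med 101.2794486702715 mean 101.13730789319243 slope deg -0.30756575918051776
top -1 14 end med -100.53401708898699 mean -100.6793577166915 slope deg -1.5105223232902765
   centre y 0.37271579064226046 length 201.8134657592585
plate
scene 1 14 end med 105.58593832680492 mean 105.62742415526012 slope deg 0.4113921211166068
scene -1 14 end med -104.43073531666084 mean -104.3825555474314 slope deg 0.13590614215711394
   centre y 0.5776015050720389 length 210.01667364346577
plane [-0.0085 -0.0001  0.1747]
```

```bash
cat >> h.py <<'E'
def endsx(n,d,z0,half,tol=.003):
    P=np.full(d.shape+(3,),np.nan);v,u=np.nonzero(d>0);P[v,u]=bp(n,np.c_[u,v],d[v,u])
    m=abs(P[...,2]-z0)<tol;v,u=np.nonzero(m);W=atz(n,np.c_[u,v],z0)[:,:2]
    c,s=np.cos(BY),np.sin(BY);L=(W-B)*1000@np.array([[c,-s],[s,c]])
    for side in(1,-1):
        r=[]
        for y in np.arange(72,98,3):
            w=L[(L[:,1]*side>=y)&(L[:,1]*side<y+3)&(abs(L[:,0])<half+8),0]
            if len(w)>3:r.append([w.max(),w.min()])
        r=np.median(np.array(r),0);print(n,"side",side,"front",r[0],"back",r[1],"centre",r.mean(),"len",r[0]-r[1])
E
python3 - <<'E'
from h import *
for n in("scene","top"):endsx(n,np.load(f"v_{n}.npz")["d"],.1185 if n=="scene" else .1178,34)
endsx("scene",np.load("w_scene.npz")["d"],.1745,48)
endsx("top",np.load("w_top.npz")["d"],.1745,48)
E
```

```text
scene side 1 front 35.78734710738684 back -31.41307748812382 centre 2.1871348096315106 len 67.20042459551067
scene side -1 front 36.11485374803249 back -32.728886222953165 centre 1.6929837625396615 len 68.84373997098565
top side 1 front 32.78286906654657 back -32.97356192761515 centre -0.09534643053429193 len 65.75643099416172
top side -1 front 31.997054205715592 back -33.80293943006399 centre -0.902942612174197 len 65.79999363577957
scene side 1 front 52.885186775455004 back -44.29711168028551 centre 4.294037547584747 len 97.18229845574052
scene side -1 front 52.87447190024783 back -44.01455038450796 centre 4.429960757869935 len 96.8890222847558
top side 1 front -9.009338698753636 back -34.84494216578254 centre -21.92714043226809 len 25.835603467028903
top side -1 front 41.29891554157135 back -45.685246898233544 centre -2.1931656783310984 len 86.98416243980489
```

```bash
python3 -m pendant '[[-0.5,-1,8,0,0],[-0.5,-1.2,18,0,0],[-0.5,-1.2,25,0,0],[-0.5,-1.2,29,0,0],[-0.5,-1.2,29,0,0],[-0.5,-1.2,29,0,0],[-0.5,-1.2,29,0,0]]'
python3 - <<'E'
from h import *
t=tcp(4)
plan(*B,.160,5.42)
p,d=grab("scene");np.savez("w_scene2.npz",p=p,d=d)
z=t[2]-.022+.006+.0005
ends("scene",d,z,106);endsx("scene",d,z,48)
cv2.imwrite("pics/h.png",cv2.resize(p[150:260,190:345],None,fx=5,fy=5,interpolation=cv2.INTER_CUBIC)[:,:,::-1])
E
```

```text
clock: 43.7
tool_pos: [0.5943, 0.0322, 0.1613]
ee_rot: [0.0, 0.673, 0.74, 0.0]
wrist_force: [-0.4, -0.5, -4.6]
gripper_width: 0.0135
tcp mean [594.2813  32.1315 161.3058] sd [0.0352 0.0164 0.0306]
t43.9 tcp [594.169   32.1577 161.1856] jawang 5.44 q6 -0.17 w 13.5 F [ 0.3 -0.4 -4.2] tilt [0.   0.03]
 -> shift [1.4 0.4 1.2] turn 0.000
scene 1 14 end med 105.39372516755094 mean 105.35432461509 slope deg -0.535025867003621
scene -1 14 end med -104.64273528706535 mean -104.57952074332066 slope deg -0.18294878375466572
   centre y 0.3754949402427954 length 210.0364604546163
scene side 1 front 52.198638447255185 back -44.32248978091744 centre 3.938074333168874 len 96.52112822817261
scene side -1 front 51.35560743865721 back -44.613533620534646 centre 3.3710369090612815 len 95.96914105919186
```

View pics/h.png

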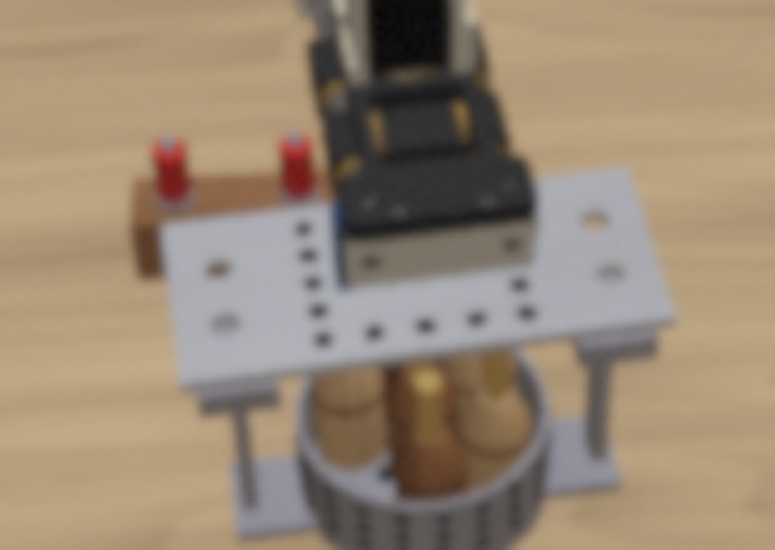

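```bash
python3 -m pendant '[[1,-0.4,0,0,0],[1.8,-0.8,1,0,0],[1.8,-0.8,3,0,0],[1.8,-0.8,5,0,0],[1.8,-0.8,6.5,0,0],[1.8,-0.8,6.5,0,0],[1.8,-0.8,6.5,0,0]]'
python3 - <<'E'
from h import *
t=tcp(4);print(t[2]-.022)
plan(*B,.160,5.42)
E
```

```text
clock: 44.65
tool_pos: [0.5931, 0.0338, 0.1544]
ee_rot: [-0.0, 0.673, 0.74, 0.0]
wrist_force: [0.7, 0.1, -3.2]
gripper_width: 0.0136
tcp mean [593.1362  33.8369 154.4475] sd [0.0254 0.0056 0.0518]
0.13244747949402286
t44.9 tcp [593.1306  33.8711 154.5126] jawang 5.44 q6 -0.17 w 13.4 F [-0.6 -0.5 -4.2] tilt [0.   0.01]
 -> shift [-0.4  1.2 -5.5] turn 0.000
```

```bash
python3 -m pendant '[[0,0,1,0,0],[0,0,2,0,0],[0,0,3,0,0],[0,0,4,0,0],[0,0,4,0,0]]'
python3 - <<'E'
from h import *
t=tcp(3);plan(*t)
E
```

```text
clock: 45.35
tool_pos: [0.593, 0.0339, 0.1502]
ee_rot: [-0.0, 0.673, 0.74, -0.0]
wrist_force: [0.6, -0.6, -3.6]
gripper_width: 0.0135
tcp mean [593.0159  33.8599 150.2762] sd [0.0516 0.0049 0.0866]
t45.5 tcp [593.0917  33.8807 150.4279] jawang 5.44 q6 -0.17 w 13.9 F [ 0.4  0.8 -4.1] tilt [0. 0.]
 -> shift [-0.  -0.1  0.2] turn -0.000
```

Still free at an underside of 128 mm. I'll keep lowering.

```bash
python3 -m pendant '[[0,0,1,0,0],[0,0,2,0,0],[0,0,3,0,0],[0,0,4,0,0],[0,0,5,0,0],[0,0,5,0,0]]'
python3 - <<'E'
from h import *
t=tcp(3);plan(*t)
E
```

```text
clock: 46.1
tool_pos: [0.593, 0.0339, 0.1452]
ee_rot: [-0.0, 0.673, 0.74, -0.0]
wrist_force: [-0.7, 1.0, -3.6]
gripper_width: 0.0136
tcp mean [593.0292  33.8691 145.3067] sd [0.0318 0.0263 0.0731]
t46.2 tcp [593.0996  33.8636 145.4456] jawang 5.44 q6 -0.17 w 13.6 F [ 0.3 -0.3 -3.4] tilt [0.   0.01]
 -> shift [ 0.  -0.1  0.1] turn -0.000
```

```bash
python3 -m pendant '[[0,0,1.5,0,0],[0,0,3,0,0],[0,0,4.5,0,0],[0,0,5.5,0,0],[0,0,6,0,0],[0,0,6,0,0]]'
python3 - <<'E'
from h import *
t=tcp(3);plan(*t)
p,d=grab("scene");cv2.imwrite("pics/i.png",cv2.resize(p[150:260,190:345],None,fx=5,fy=5,interpolation=cv2.INTER_CUBIC)[:,:,::-1])
E
```

```text
clock: 46.85
tool_pos: [0.593, 0.0339, 0.1399]
ee_rot: [0.0, 0.673, 0.74, 0.0]
wrist_force: [-3.6, 0.1, 2.0]
gripper_width: 0.0135
tcp mean [592.9841  33.8656 139.9302] sd [0.0152 0.0084 0.0108]
t47.0 tcp [592.985   33.8729 139.909 ] jawang 5.44 q6 -0.17 w 13.9 F [-3.6  0.4  3.9] tilt [0.   0.01]
 -> shift [-0. -0. -0.] turn -0.000
```

View pics/i.png

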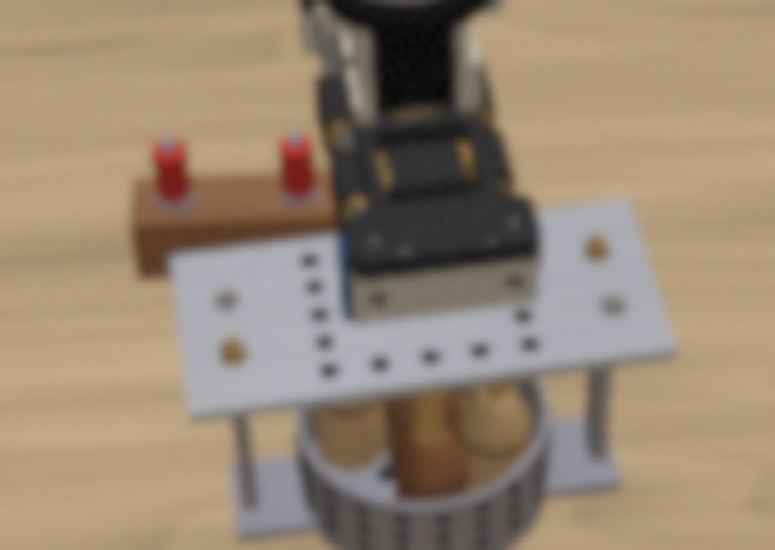

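```bash
python3 -m pendant '[[0,0,-3,0,0],[0,0,-5,0,0],[0,0,-5,0,0]]'; for i in 1 ; do python3 -m pendant '[[0,0.4,0,0,0],[0,0.8,0,0,0],[0,0.8,0,0,0]]'; done
python3 -m pendant '[[0,0.4,0,0,0],[0,0.8,0,0,0],[0,0.8,0,0,0]]'
python3 -m pendant '[[0,-0.5,0,0,0],[0,-1,0,0,0],[0,-1.6,0,0,0],[0,-1.6,0,0,0]]'
python3 -m pendant '[[0,-0.4,0,0,0],[0,-0.8,0,0,0],[0,-0.8,0,0,0]]'
python3 -m pendant '[[0,-0.4,0,0,0],[0,-0.8,0,0,0],[0,-0.8,0,0,0]]'
```

```text
clock: 47.35
tool_pos: [0.5934, 0.0339, 0.1443]
ee_rot: [0.0, 0.673, 0.74, 0.0]
wrist_force: [1.2, -0.3, -3.9]
gripper_width: 0.0131
clock: 47.65
tool_pos: [0.5939, 0.0339, 0.1442]
ee_rot: [-0.0, 0.673, 0.74, -0.0]
wrist_force: [0.0, 0.0, -4.6]
gripper_width: 0.0131
clock: 47.95
tool_pos: [0.5944, 0.034, 0.1443]
ee_rot: [-0.0, 0.673, 0.74, -0.0]
wrist_force: [-1.0, 0.1, -3.3]
gripper_width: 0.0133
clock: 48.35
tool_pos: [0.5931, 0.0339, 0.1445]
ee_rot: [0.0, 0.673, 0.74, 0.0]
wrist_force: [0.5, 0.1, -3.8]
gripper_width: 0.0135
clock: 48.65
tool_pos: [0.5923, 0.0338, 0.1444]
ee_rot: [0.0, 0.673, 0.74, 0.0]
wrist_force: [0.3, 0.6, -3.3]
gripper_width: 0.0131
clock: 48.95
tool_pos: [0.5917, 0.0337, 0.1445]
ee_rot: [0.0, 0.673, 0.74, 0.0]
wrist_force: [0.7, -0.4, -4.0]
gripper_width: 0.0129
```

```bash
python3 -m pendant '[[0,-0.4,0,0,0],[0,-0.8,0,0,0],[0,-0.8,0,0,0]]'
python3 -m pendant '[[0,1,0,0,0],[0,2,0,0,0],[0,3.2,0,0,0],[0,3.6,0,0,0],[0,3.6,0,0,0]]'
python3 -m pendant '[[0,0.4,0,0,0],[0,0.8,0,0,0],[0,0.8,0,0,0]]'
```

```text
clock: 49.25
tool_pos: [0.5913, 0.0337, 0.1445]
ee_rot: [0.001, 0.673, 0.74, 0.001]
wrist_force: [3.7, 1.4, -5.8]
gripper_width: 0.0134
clock: 49.75
tool_pos: [0.5941, 0.034, 0.1443]
ee_rot: [-0.0, 0.673, 0.74, -0.0]
wrist_force: [-0.4, 0.4, -4.7]
gripper_width: 0.0135
clock: 50.05
tool_pos: [0.5945, 0.0341, 0.1443]
ee_rot: [-0.001, 0.673, 0.74, -0.0]
wrist_force: [-2.4, -0.6, -3.4]
gripper_width: 0.0133
```

```bash
python3 -m pendant '[[0.8,-0.8,0,0,0],[1.2,-1.6,0,0,0],[1.2,-1.6,0,0,0],[1.2,-1.6,0,0,0]]'
python3 -m pendant '[[0.4,0,0,0,0],[0.8,0,0,0,0],[0.8,0,0,0,0]]'
python3 -m pendant '[[-1,0,0,0,0],[-2,0,0,0,0],[-2.4,0,0,0,0],[-2.4,0,0,0,0],[-2.4,0,0,0,0]]'
python3 -m pendant '[[-0.4,0,0,0,0],[-0.8,0,0,0,0],[-0.8,0,0,0,0]]'
python3 -m pendant '[[-0.4,0,0,0,0],[-0.8,0,0,0,0],[-0.8,0,0,0,0]]'
```

```text
clock: 50.45
tool_pos: [0.5935, 0.0351, 0.1445]
ee_rot: [0.0, 0.673, 0.74, 0.0]
wrist_force: [-0.2, -0.8, -4.4]
gripper_width: 0.0135
clock: 50.75
tool_pos: [0.5934, 0.0354, 0.1444]
ee_rot: [0.0, 0.673, 0.74, -0.0]
wrist_force: [0.7, -3.9, -3.8]
gripper_width: 0.0135
clock: 51.25
tool_pos: [0.5935, 0.0337, 0.1444]
ee_rot: [-0.0, 0.673, 0.74, 0.0]
wrist_force: [-0.9, -1.3, -4.0]
gripper_width: 0.0136
clock: 51.55
tool_pos: [0.5936, 0.0328, 0.1444]
ee_rot: [-0.0, 0.673, 0.74, 0.0]
wrist_force: [-0.3, 1.0, -3.2]
gripper_width: 0.0133
clock: 51.85
tool_pos: [0.5935, 0.0325, 0.1444]
ee_rot: [-0.0, 0.673, 0.74, 0.0]
wrist_force: [-0.8, 4.3, -3.3]
gripper_width: 0.0136
```

```bash
python3 -m pendant '[[0.8,-0.3,0,0,0],[1.6,-0.7,0,0,0],[1.6,-0.7,0,0,0],[1.6,-0.7,2,0,0],[1.6,-0.7,4.5,0,0],[1.6,-0.7,4.7,0,0],[1.6,-0.7,4.7,0,0]]'
python3 - <<'E'
from h import *
t=tcp(3);plan(*t)
E
```

```text
clock: 52.55
tool_pos: [0.593, 0.0333, 0.1399]
ee_rot: [0.0, 0.673, 0.74, 0.0]
wrist_force: [0.1, -0.1, -0.6]
gripper_width: 0.0134
tcp mean [592.9612  33.2387 139.9293] sd [0.0012 0.0162 0.0071]
t52.7 tcp [592.9494  33.235  139.9506] jawang 5.44 q6 -0.17 w 13.6 F [-0.9 -1.8 -0. ] tilt [-0.02  0.03]
 -> shift [0. 0. 0.] turn -0.000
```

```bash
python3 -m pendant '[[0,0,0,0,0.35],[0,0,0,0,0.35],[0,0,0,0,0.35],[0,0,-20,0,0.35],[0,0,-50,0,0.35],[0,0,-90,0,0.4],[0,0,-110,0,0.4],[0,0,-110,0,0.4]]'
python3 - <<'E'
from h import *
from scipy.optimize import least_squares
for n in("top","scene"):
    d=np.load(f"v_{n}.npz")["d"];P=cloud(n,d>0,d)
    for c in([.430,-.0195],[.430,-.083]):
        c=np.array(c)
        for _ in range(3):
            Q=P[(np.hypot(*(P[:,:2]-c).T)<.014)&(P[:,2]>.049)&(P[:,2]<.073)]
            r=least_squares(lambda v:np.hypot(*(Q[:,:2]-v).T)-.009,c,loss="soft_l1",f_scale=.001);c=r.x
        T=P[(np.hypot(*(P[:,:2]-c).T)<.007)&(P[:,2]>.073)]
        print(n,len(Q),c*1000,"top z",len(T),np.median(T,0)*1000 if len(T) else 0)
    m=(abs(P[:,2]-.040)<.003)&(np.hypot(P[:,0]-.43,P[:,1]+.051)<.07);print(cv2.minAreaRect((P[m][:,:2]*1000).astype(np.float32)))
plan(.43,-.02,.2,5.4)
E
```

```text
clock: 53.5
tool_pos: [0.5944, 0.0335, 0.2534]
ee_rot: [0.003, 0.673, 0.74, 0.002]
wrist_force: [0.9, -0.3, -0.6]
gripper_width: 0.0367
top 10 [431.6482 -18.7866] top z 24 [432.2755 -17.6706  78.297 ]
top 15 [429.8864 -83.8753] top z 24 [429.463  -84.1863  77.3016]
((430.4913024902344, -51.69270706176758), (107.29006958007812, 33.19599914550781), 88.42765045166016)
scene 46 [432.1536 -17.2237] top z 14 [434.5977 -16.9187  78.3596]
scene 48 [429.8212 -82.3259] top z 17 [431.8664 -82.0162  76.9688]
((432.6337585449219, -49.90330505371094), (108.38911437988281, 40.66843795776367), 88.31649017333984)
t53.5 tcp [594.3742  33.459  253.4079] jawang 5.45 q6 -0.17 w 36.7 F [ 0.9 -0.3 -0.6] tilt [-0.06  0.41]
 -> shift [ -37.5 -169.1   52.2] turn 0.001
```

```bash
python3 -m pendant '[[-3,-15,0,-0.14,0.4],[-8,-35,0,-0.28,0.4],[-12,-55,0,-0.42,0.4],[-16,-75,0,-0.56,0.4],[-20,-95,0,-0.7,0.4],[-24,-115,10,-0.84,0.4],[-28,-130,20,-0.98,0.4],[-32,-145,40,-1.12,0.4],[-35,-157,60,-1.26,0.4],[-37,-165,80,-1.4,0.4],[-37,-168,100,-1.54,0.4],[-37,-168,115,-1.57,0.4]]' 30
python3 -m pendant '[[0,0,0,0,0.4],[0,0,0,0,0.4],[0,0,0,0,0.4]]'
python3 - <<'E'
from h import *
p,d=grab("scene");cv2.imwrite("pics/j.png",cv2.resize(p[150:260,190:345],None,fx=5,fy=5,interpolation=cv2.INTER_CUBIC)[:,:,::-1])
plan(.4314,-.0195,.049,95.4)
E
```

```text
clock: 54.7
tool_pos: [0.4273, -0.0191, 0.1326]
ee_rot: [-0.001, -0.049, 0.999, 0.0]
wrist_force: [1.0, 0.6, 0.3]
gripper_width: 0.0367
clock: 55.0
tool_pos: [0.4295, -0.0194, 0.1352]
ee_rot: [0.0, -0.047, 0.999, -0.0]
wrist_force: [0.9, 0.3, -0.5]
gripper_width: 0.0368
t55.0 tcp [429.5602 -19.356  135.2859] jawang 95.37 q6 -1.89 w 36.8 F [-1.7  0.7  0.8] tilt [-0.07 -0.02]
 -> shift [-1.7 -0.3 86.3] turn -0.000
```

View pics/j.png

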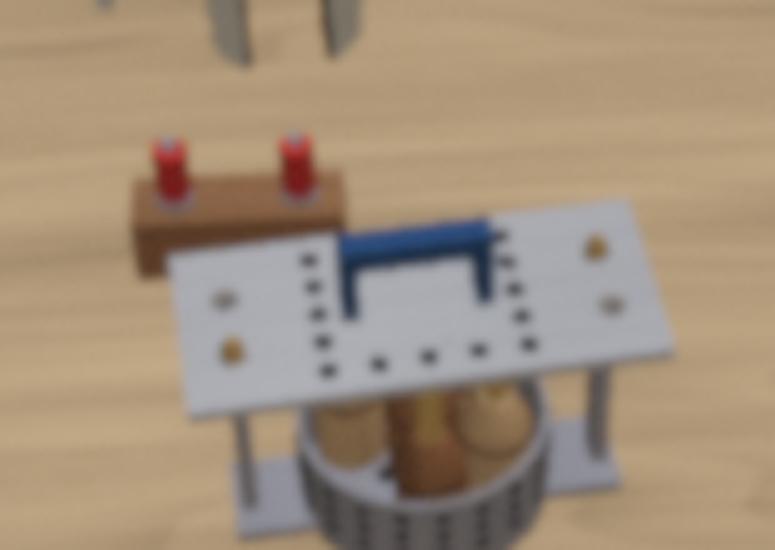

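```bash
python3 -m pendant '[[-1,-0.3,25,0,0.4],[-1.7,-0.3,55,0,0.4],[-1.7,-0.3,75,0,0.4],[-1.7,-0.3,82,0,0.4],[-1.7,-0.3,83,0,0.4],[-1.7,-0.3,83,0,0.4]]'
python3 - <<'E'
from h import *
t=tcp(3);plan(.4314,-.0195,.049,95.42)
E
```

```text
clock: 55.65
tool_pos: [0.4315, -0.0196, 0.0525]
ee_rot: [0.001, -0.047, 0.999, -0.0]
wrist_force: [0.5, -0.4, -0.4]
gripper_width: 0.0366
tcp mean [431.5991 -19.6069  52.6403] sd [0.0507 0.0162 0.1008]
t55.8 tcp [431.5577 -19.592   52.6708] jawang 95.40 q6 -1.89 w 36.6 F [-0.6  0.5  0.4] tilt [-0.12 -0.03]
 -> shift [0.2 0.1 3.7] turn -0.000
```

```bash
python3 -m pendant '[[0,0,3.5,0,0.4],[0,0,3.5,0,0.4],[0,0,3.5,0,0],[0,0,3.5,0,0],[0,0,3.5,0,0],[0,0,3.5,0,0],[0,0,3.5,0,0],[0,0,3.5,0,0]]' 35
python3 - <<'E'
from h import *
t=tcp(3);plan(*bk(17,84),.235,95.42)
from scipy.optimize import least_squares
d=grab("scene")[1];P=cloud("scene",d>0,d);c=t[:2]
Q=P[(np.hypot(*(P[:,:2]-c).T)<.014)&(P[:,2]>.046)&(P[:,2]<.060)];print(len(Q),np.median(Q,0))
E
```

```text
clock: 56.6
tool_pos: [0.4308, -0.0195, 0.0482]
ee_rot: [0.0, -0.047, 0.999, 0.0]
wrist_force: [-0.1, 0.2, 0.5]
gripper_width: 0.0173
tcp mean [430.8532 -19.4607  48.2343] sd [0.0134 0.0075 0.0059]
t56.8 tcp [430.8502 -19.4602  48.2334] jawang 95.40 q6 -1.89 w 17.2 F [0.2 0.1 1. ] tilt [-0.01  0.  ]
 -> shift [-184.8  121.4 -186.7] turn -0.000
23 [ 0.4391 -0.0183  0.0516]
```

```bash
sed -i 's/^B=.*/B=np.array([.5931,.0338]);BY=np.radians(5.42)/' h.py
python3 -m pendant '[[0,0,-15,0,0],[0,0,-45,0,0],[0,0,-85,0,0],[-5,4,-130,0,0],[-20,13,-165,0,0],[-45,30,-185,0,0],[-80,53,-187,0,0],[-115,76,-187,0,0],[-150,99,-187,0,0],[-172,113,-187,0,0],[-182,120,-187,0,0],[-183.5,121,-187,0,0]]'
python3 -m pendant '[[0,0,0,0,0],[0,0,0,0,0],[0,0,0,0,0],[0,0,0,0,0]]'
python3 - <<'E'
from h import *
tcp(3);print(bk(17,84));plan(*bk(17,84),.180,95.42)
E
```

```text
clock: 58.0
tool_pos: [0.6026, 0.1193, 0.2341]
ee_rot: [-0.001, -0.048, 0.999, 0.0]
wrist_force: [0.8, 0.0, 0.1]
gripper_width: 0.0173
clock: 58.4
tool_pos: [0.6018, 0.1177, 0.2356]
ee_rot: [0.0, -0.047, 0.999, 0.0]
wrist_force: [0.2, -0.0, -0.5]
gripper_width: 0.0173
tcp mean [601.8968 117.8347 235.5872] sd [0.0544 0.0679 0.0364]
[0.6021 0.119 ]
t58.5 tcp [601.9799 118.0024 235.4783] jawang 95.38 q6 -1.60 w 17.0 F [-0.2  0.5  0.5] tilt [-0.02  0.  ]
 -> shift [-0.2  1.  55.5] turn -0.001
```

```bash
python3 -m pendant '[[0,0.5,15,0,0],[0,1,35,0,0],[0,1,52,0,0],[0,1,61,0,0],[0,1,62,0,0],[0,1,62,0,0]]'
python3 - <<'E'
from h import *
tcp(3);plan(*bk(17,84),.180,95.42)
for n in ("scene","top"):
  p,d=grab(n);cv2.imwrite(f"pics/k_{n}.png",cv2.resize(p[150:230,270:350] if n=="scene" else p[170:230,210:290],None,fx=8,fy=8,interpolation=cv2.INTER_CUBIC)[:,:,::-1])
E
```

```text
clock: 59.15
tool_pos: [0.6023, 0.1192, 0.1737]
ee_rot: [0.0, -0.047, 0.999, 0.0]
wrist_force: [0.5, 1.0, -1.4]
gripper_width: 0.0173
tcp mean [602.4761 119.2449 174.0543] sd [0.115  0.0041 0.2467]
t59.3 tcp [602.5801 119.2619 174.3107] jawang 95.40 q6 -1.59 w 17.2 F [ 0.  -0.6 -1.5] tilt [-0.11  0.  ]
 -> shift [ 0.5 -0.2 -5.7] turn -0.000
```

View pics/k_scene.png

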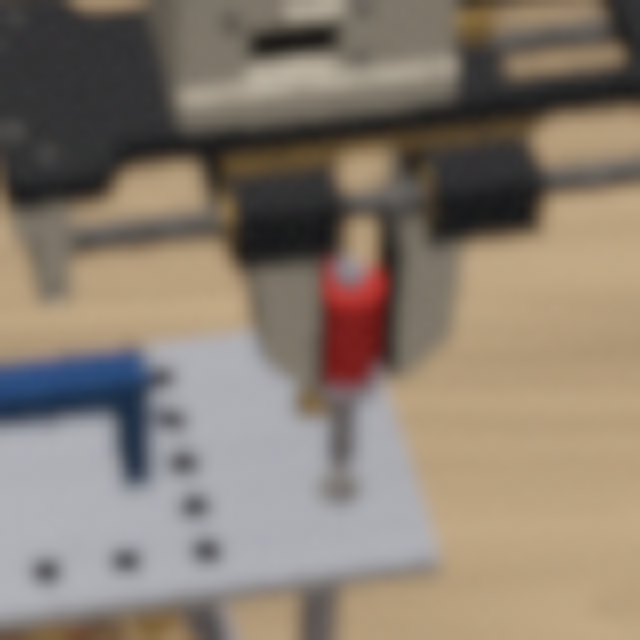

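```bash
python3 -m pendant '[[0,0,3,0,0],[0,0,6,0,0],[0,0,9,0,0],[0,0,12,0,0],[0,0,12,0,0]]'
python3 - <<'E'
from h import *
t=tcp(3);plan(*t)
E
```

```text
clock: 59.9
tool_pos: [0.6017, 0.1192, 0.1605]
ee_rot: [-0.001, -0.047, 0.999, 0.0]
wrist_force: [-0.3, -0.3, -0.0]
gripper_width: 0.0171
tcp mean [601.8498 119.242  160.8219] sd [0.1246 0.0174 0.2388]
t60.0 tcp [602.0639 119.2797 161.2314] jawang 95.40 q6 -1.59 w 17.6 F [-0.3  0.2 -0.5] tilt [-0.  0.]
 -> shift [ 0.2 -0.   0.4] turn -0.000
```

```bash
python3 -m pendant '[[0,0,2,0,0],[0,0,4,0,0],[0,0,6,0,0],[0,0,6,0,0]]'
python3 -m pendant '[[0,0,2,0,0],[0,0,4,0,0],[0,0,6,0,0],[0,0,6,0,0]]'
python3 - <<'E'
from h import *
t=tcp(2);plan(*t)
E
```

```text
clock: 60.45
tool_pos: [0.6018, 0.1192, 0.1548]
ee_rot: [-0.0, -0.047, 0.999, 0.0]
wrist_force: [-0.4, -0.1, -0.3]
gripper_width: 0.0172
clock: 60.85
tool_pos: [0.6018, 0.1192, 0.1488]
ee_rot: [-0.0, -0.047, 0.999, 0.0]
wrist_force: [-0.3, -0.2, -1.5]
gripper_width: 0.0171
tcp mean [601.8491 119.2462 148.9201] sd [0.0434 0.0132 0.0969]
t61.0 tcp [602.0102 119.2648 149.192 ] jawang 95.40 q6 -1.59 w 17.0 F [ 0.3 -0.3 -1.1] tilt [0.   0.01]
 -> shift [ 0.2 -0.   0.3] turn -0.000
```

```bash
python3 -m pendant '[[0,0,3,0,0],[0,0,6,0,0],[0,0,9,0,0],[0,0,12,0,0],[0,0,14,0,0],[0,0,16,0,0],[0,0,17,0,0],[0,0,18,0,0],[0,0,18,0,0]]'
python3 - <<'E'
from h import *
t=tcp(2);plan(*t)
E
```

```text
clock: 61.85
tool_pos: [0.602, 0.1192, 0.1322]
ee_rot: [0.0, -0.047, 0.999, -0.0]
wrist_force: [-2.2, -0.1, 5.8]
gripper_width: 0.0168
tcp mean [602.015  119.2531 132.2262] sd [0.003  0.0099 0.0039]
t62.0 tcp [602.0213 119.2479 132.2225] jawang 95.40 q6 -1.59 w 17.3 F [-2.1 -0.9  4.9] tilt [-0.04 -0.  ]
 -> shift [ 0.  0. -0.] turn -0.000
```

```bash
python3 -m pendant '[[0,0,0,0,0.35],[0,0,0,0,0.35],[0,0,0,0,0.35],[0,0,-20,0,0.35],[0,0,-60,0,0.4],[0,0,-90,0,0.4],[0,0,-90,0,0.4]]'
python3 - <<'E'
from h import *
plan(.4296,-.0837,.14,95.42)
E
```

```text
clock: 62.65
tool_pos: [0.6042, 0.1194, 0.2261]
ee_rot: [0.005, -0.047, 0.999, 0.0]
wrist_force: [1.3, 0.6, 0.3]
gripper_width: 0.0368
t62.6 tcp [604.2465 119.4483 226.1293] jawang 95.40 q6 -1.59 w 36.8 F [1.3 0.6 0.3] tilt [-0.52 -0.01]
 -> shift [ 193.8 -185.8   84.4] turn -0.000
```

```bash
python3 -m pendant '[[15,-14,0,0,0.4],[40,-38,0,0,0.4],[72,-69,0,0,0.4],[104,-100,0,0,0.4],[136,-131,0,0,0.4],[165,-158,10,0,0.4],[183,-176,40,0,0.4],[192,-185,70,0,0.4],[193,-186,82,0,0.4],[193,-186,82,0,0.4],[193,-186,82,0,0.4],[193,-186,82,0,0.4]]'
python3 - <<'E'
from h import *
plan(.4296,-.0837,.0485,95.42)
E
```

```text
clock: 63.85
tool_pos: [0.4281, -0.084, 0.1399]
ee_rot: [0.001, -0.047, 0.999, -0.0]
wrist_force: [0.3, -0.4, -0.3]
gripper_width: 0.0369
t63.9 tcp [428.0802 -84.0232 139.8529] jawang 95.43 q6 -2.04 w 36.9 F [ 0.3 -0.4 -0.3] tilt [-0.08 -0.03]
 -> shift [-1.4  0.2 91.4] turn 0.000
```

```bash
python3 -m pendant '[[-1,0.2,25,0,0.4],[-1,0.2,55,0,0.4],[-1,0.2,80,0,0.4],[-1,0.2,88,0,0.4],[-1,0.2,88,0,0.4],[-1,0.2,88,0,0.4]]'
python3 - <<'E'
from h import *
t=tcp(3);plan(.4296,-.0837,.0485,95.42)
E
```

```text
clock: 64.45
tool_pos: [0.4293, -0.084, 0.0522]
ee_rot: [0.001, -0.047, 0.999, -0.0]
wrist_force: [0.3, 0.1, 0.1]
gripper_width: 0.0365
tcp mean [429.3285 -84.017   52.3546] sd [0.053  0.0342 0.0873]
t64.6 tcp [429.1898 -84.0336  52.3232] jawang 95.40 q6 -2.03 w 36.4 F [-0.8  0.2  0.4] tilt [-0.13 -0.06]
 -> shift [-0.4  0.3  3.8] turn -0.000
```

```bash
python3 -m pendant '[[-0.5,0.2,3.5,0,0.4],[-0.5,0.2,3.5,0,0.4],[-0.5,0.2,3.5,0,0],[-0.5,0.2,3.5,0,0],[-0.5,0.2,3.5,0,0],[-0.5,0.2,3.5,0,0],[-0.5,0.2,3.5,0,0],[-0.5,0.2,3.5,0,0]]' 35
python3 - <<'E'
from h import *
t=tcp(3);plan(*bk(-17,-84),.215,95.42)
E
```

```text
clock: 65.4
tool_pos: [0.4288, -0.0835, 0.0477]
ee_rot: [0.0, -0.047, 0.999, 0.0]
wrist_force: [0.2, 0.2, 0.8]
gripper_width: 0.0169
tcp mean [428.833  -83.5311  47.7047] sd [0.0204 0.0042 0.0096]
t65.5 tcp [428.8528 -83.5372  47.7158] jawang 95.40 q6 -2.03 w 17.2 F [-0.   0.4  1.3] tilt [-0.  0.]
 -> shift [-157.6   17.4 -167.3] turn -0.000
```

```bash
python3 -m pendant '[[0,0,-15,0,0],[0,0,-45,0,0],[0,0,-85,0,0],[-5,1,-130,0,0],[-20,2,-160,0,0],[-45,5,-167,0,0],[-78,9,-167,0,0],[-110,12,-167,0,0],[-137,15,-167,0,0],[-152,17,-167,0,0],[-157.6,17.4,-167,0,0],[-157.6,17.4,-167,0,0]]'
python3 -m pendant '[[0,0,0,0,0],[0,0,0,0,0],[0,0,0,0,0],[0,0,0,0,0]]'
python3 - <<'E'
from h import *
tcp(3);print(bk(-17,-84));plan(*bk(-17,-84),.175,95.42)
E
```

```text
clock: 66.75
tool_pos: [0.584, -0.0513, 0.2141]
ee_rot: [-0.001, -0.047, 0.999, 0.0]
wrist_force: [-0.1, -0.0, -0.2]
gripper_width: 0.0176
clock: 67.15
tool_pos: [0.5838, -0.0515, 0.215]
ee_rot: [0.0, -0.047, 0.999, -0.0]
wrist_force: [0.2, 0.7, -1.0]
gripper_width: 0.0173
tcp mean [583.8738 -51.5213 214.9556] sd [0.0742 0.014  0.0335]
[ 0.5841 -0.0514]
t67.3 tcp [583.9973 -51.461  214.8786] jawang 95.39 q6 -1.88 w 17.2 F [-0.3  0.5 -0.4] tilt [-0.02 -0.  ]
 -> shift [-0.1  0.  39.9] turn -0.001
```

```bash
python3 -m pendant '[[0,0,15,0,0],[0,0,32,0,0],[0,0,40,0,0],[0,0,41,0,0],[0,0,41,0,0]]'
python3 - <<'E'
from h import *
tcp(3);plan(*bk(-17,-84),.160,95.42)
p,d=grab("scene");cv2.imwrite(f"pics/l.png",cv2.resize(p[150:240,200:290],None,fx=6,fy=6,interpolation=cv2.INTER_CUBIC)[:,:,::-1])
E
```

```text
clock: 67.8
tool_pos: [0.5843, -0.0515, 0.174]
ee_rot: [0.0, -0.047, 0.999, -0.0]
wrist_force: [-0.1, 0.4, 0.5]
gripper_width: 0.0173
tcp mean [584.4572 -51.488  174.3349] sd [0.1251 0.0261 0.2364]
t68.0 tcp [584.5517 -51.4617 174.5673] jawang 95.40 q6 -1.88 w 17.3 F [-0.5 -0.2  0.3] tilt [-0.09 -0.02]
 -> shift [ 0.5  0.1 14.6] turn -0.000
```

View pics/l.png

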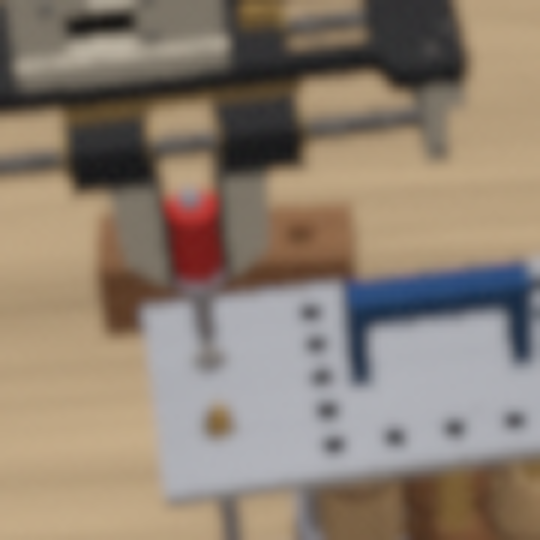

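Tip is right above the lock hole at crop (208,360). I'll insert it.

```bash
python3 -m pendant '[[0,0,3,0,0],[0,0,6,0,0],[0,0,9,0,0],[0,0,12,0,0],[0,0,12,0,0]]'
python3 -m pendant '[[0,0,2,0,0],[0,0,4,0,0],[0,0,6,0,0],[0,0,6,0,0]]'
python3 -m pendant '[[0,0,2,0,0],[0,0,4,0,0],[0,0,6,0,0],[0,0,6,0,0]]'
```

```text
clock: 68.5
tool_pos: [0.5838, -0.0513, 0.1611]
ee_rot: [-0.0, -0.047, 0.999, 0.0]
wrist_force: [-0.1, 1.4, -0.3]
gripper_width: 0.0175
clock: 68.9
tool_pos: [0.5839, -0.0514, 0.1554]
ee_rot: [-0.0, -0.047, 0.999, 0.0]
wrist_force: [-0.5, -0.5, -0.3]
gripper_width: 0.0178
clock: 69.3
tool_pos: [0.5839, -0.0514, 0.1493]
ee_rot: [-0.0, -0.047, 0.999, 0.0]
wrist_force: [0.4, -0.2, 0.7]
gripper_width: 0.0171
```

```bash
python3 -m pendant '[[0,0,3,0,0],[0,0,6,0,0],[0,0,9,0,0],[0,0,12,0,0],[0,0,14,0,0],[0,0,16,0,0],[0,0,18,0,0],[0,0,18.7,0,0],[0,0,18.7,0,0]]'
python3 - <<'E'
from h import *
t=tcp(2);plan(*t)
E
```

```text
clock: 70.2
tool_pos: [0.5842, -0.0514, 0.1317]
ee_rot: [0.0, -0.047, 0.999, -0.0]
wrist_force: [-1.7, 0.8, 4.1]
gripper_width: 0.0174
tcp mean [584.1803 -51.3939 131.7029] sd [0.0008 0.0108 0.0092]
t70.3 tcp [584.1833 -51.4046 131.6893] jawang 95.40 q6 -1.88 w 17.4 F [-2.6  0.7  5.3] tilt [-0.04 -0.01]
 -> shift [ 0.  0. -0.] turn -0.000
```

```bash
python3 -m pendant '[[0,0,0,0,0.35],[0,0,0,0,0.35],[0,0,0,0,0.35],[0,0,-20,0,0.35],[0,0,-60,0,0.4],[0,0,-100,0,0.4],[40,-40,-120,0,0.4],[80,-80,-120,0,0.4],[120,-120,-120,0,0.4],[150,-160,-120,0,0.4],[170,-200,-120,0,0.4],[190,240,-120,0,0.4]]'
python3 -m pendant '[[0,-40,0,0,0.4],[0,-80,0,0,0.4],[0,-120,0,0,0.4],[0,-160,0,0,0.4],[0,-200,0,0,0.4],[0,-200,0,0,0.4]]'
python3 - <<'E'
from h import *
o=[]
for n in("scene","top"):
    p,d=grab(n);np.savez(f"z_{n}.npz",p=p,d=d);cv2.imwrite(f"pics/m_{n}.png",cv2.resize(p[150:260,190:345] if n=="scene" else p[120:310,150:450],None,fx=5 if n=="scene" else 2.5,fy=5 if n=="scene" else 2.5,interpolation=cv2.INTER_CUBIC)[:,:,::-1])
    P=cloud(n,d>0,d);q=(P[:,:2]-B);m=(np.hypot(*q.T)<.12)
    for k,(x,y) in{"pin0":(17,84),"pin1":(-17,-84)}.items():
        c=bk(x,y);T=P[(np.hypot(*(P[:,:2]-c).T)<.010)&(P[:,2]>.135)];print(n,k,len(T),np.percentile(T[:,2],95))
    c,s=np.cos(BY),np.sin(BY);L=q*1000@np.array([[c,-s],[s,c]])
    for nm,mm in(("+y",(L[:,1]>50)),("-y",L[:,1]<-50)):
        z=P[m&mm&(abs(P[:,2]-.124)<.006)][:,2];print(nm,len(z),np.median(z))
E
```

```text
clock: 71.5
tool_pos: [0.4289, -0.2158, 0.2504]
ee_rot: [-0.0, -0.036, 0.999, -0.003]
wrist_force: [1.7, 3.6, 0.1]
gripper_width: 0.0367
clock: 72.1
tool_pos: [0.451, -0.4054, 0.2494]
ee_rot: [-0.0, -0.045, 0.999, -0.0]
wrist_force: [-1.0, 0.1, -0.9]
gripper_width: 0.0367
scene pin0 65 0.1650404142510565
scene pin1 55 0.16538385847571832
+y 712 0.12488794007399238
-y 742 0.1246596301728822
top pin0 55 0.16418914801090825
top pin1 55 0.16380976977618428
+y 788 0.1232383768153302
-y 817 0.12332762195227877
```

View pics/m_scene.png

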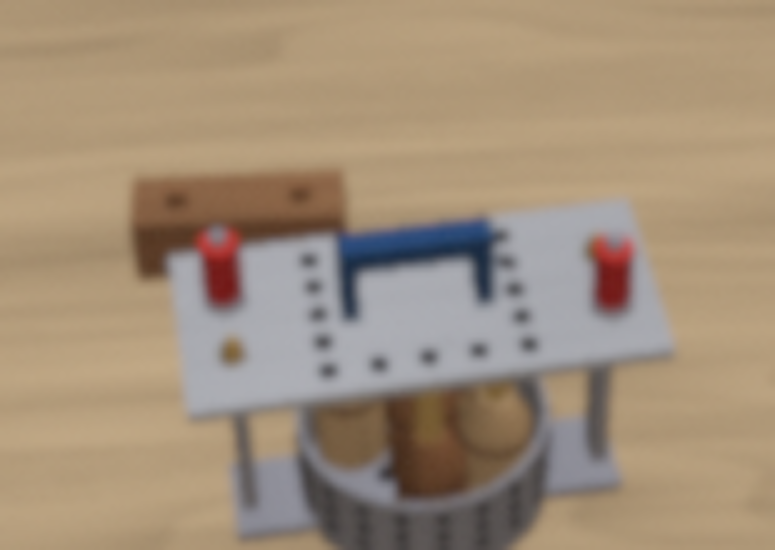

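View pics/m_top.png

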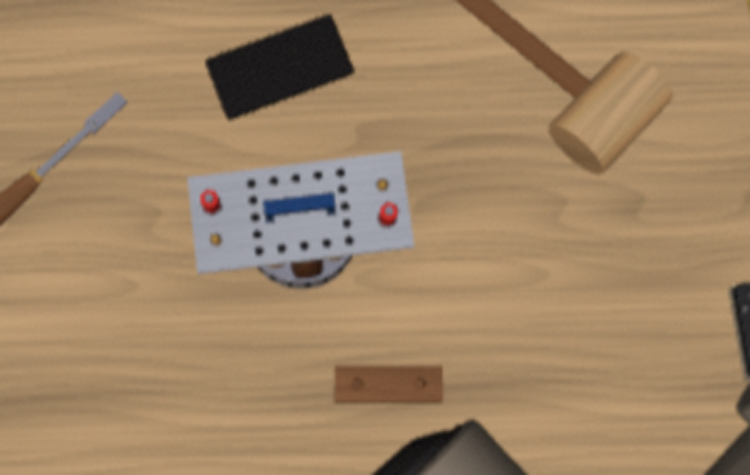

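```bash
python3 -m pendant '[[0,0,0,0,0.4],[0,0,0,0,0.4],[0,0,0,0,0.4]]'; python3 -c "
from bench import arm
print(arm.finish_job())"
```

```text
clock: 72.5
tool_pos: [0.4519, -0.4001, 0.2515]
ee_rot: [0.0, -0.048, 0.999, -0.0]
wrist_force: [-0.5, 0.8, 0.4]
gripper_width: 0.0367
the job is handed in; nothing more can be done
None
```

The job is done and handed in at about 72.5 s. All six handles that were present stand ferrule up in the pan, one in the middle and five around it in honeycomb positions, with the sixth ring place left empty. The hold-down plate had been knocked aside partway through, so I found it again before lowering it over both locating pins. Both lock pins are pushed fully down.

**Last checks:**
- **Plate:** its top reads about 123–125 mm on both sides (124 mm expected), so it lies flush. Both brass pins show through it.
- **Lock pins:** the tops of both pins read about 164–165 mm, which matches heads resting on the plate. Both stopped at the expected height against about 5 N.
- **Other things:** the gouge, mallet and phone look undisturbed in the final view, which cuts off parts of the gouge and mallet. The robot was clear of everything.

**Disagreements:** the two cameras differed by about 2 mm, and they put the basket's centre 1–2 mm further along x than feeling for the locating pins did. I used the felt position for the lock pins. The handles sit about 1–2 mm off their ideal places; I measured them before the plate went on, and it now hides most of them.

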